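Clip a shop bell onto the display snap hook

TASK

Pick up the brass bell by its wooden handle and push the metal loop under the handle in through the sprung gate of the snap hook on the display stand, so that the loop goes round the hook's front end bar and the gate snaps shut behind it. Then tug the loop back against the shut gate for a second, with about 6 N, to check that it holds, and finally let the bell hang still by the top of its loop on the front end bar and let go. Feel your way, for the hook must never be pushed, pulled or pressed with more than about 9 N, and leave the other goods where they are.

Things in the scene. Friction and masses are not known exactly. Their poses are not given: they have to be found in the camera images.
- bell_handle (a point): Brass bell, 0.14 to 0.28 kg, upright on the table, 150 mm tall, foot 62 mm wide. This point: centre of its wooden handle, a flat-sided upright block 24 (own x) by 14 (own y) by 46 mm (own z, up), 127 mm above the bell's underside. Grip it across the 14 mm, along own y. Below the handle is the loop, below that the 51 mm tall bell body. Alike front and back.
- bell_loop (a point): Centre of the bell's rigid loop, 51 mm below the handle's centre, same axes. 6 mm round bar in the own x-z plane: two upright legs, centre lines 22 mm to either side along own x, 38 mm clear between them; open from 20 mm below to 21 mm above this point. The top is slightly peaked; hanging from the peak, this point is 21 mm below the bar's top. Either leg may go into the hook.
- hook_nominal (a point): Snap hook lying level on a fixed dark stand. This point: NOMINAL centre of its eye, 150 mm above the table; own x points to the post, -x to the free front end, -y to the gate's side, z up. The hook is really clamped up to 5 mm off nominal along x and swung up to 8 mm along y (0.06 rad about the post), either way, NOT reported: find it by feel or eye. Nominal positions: x, y in mm from here, centre lines, all at this level.
- end_bar (a point): Nominal middle of the front end bar, on which the bell is to hang: at x -30, y 0 (same axes and same unreported offset as hook_nominal). 8 mm round steel, straight along y from y = -17 to 19, bent at the nose to (-26, -24). Its top is 4 mm above this point. A loop leg inside the eye touches it with the leg's centre at x = -23.
- back_bar (a point): Nominal middle of the fixed back bar of the eye, opposite the gate: 8 mm round steel along x at y = +26, from x = -23 to 36; a leg inside touches it with its centre at y = +19. The eye's rear end is at x = 46; from there the arm goes on to the post (at x = 105, clamp block 34 mm wide, top 14 mm above the hook). Base plate 200 x 110 x 12 mm on the table.
- mouth (a point): Nominal place to press the gate: x -13, y -22. Turn the loop's plane along x, hook at its mid-height, far leg beyond the end bar, near leg outside the gate (come down at y -75, as the bell is wide). Push the near leg +y to about y = +10, then slide it to -x until it meets the end bar (5 to 15 mm): the gate slips off it and snaps shut. Inside, a leg meets the shut gate at y = -14.5 (outside: -29.5).
- gate (a joint): Angle of the sprung brass gate, rad: 0 shut (along -x), grows as its tip is pushed into the eye (+y of hook_nominal), stop at 0.95. 9 mm round bar on an upright pin at nominal x 35, y -22 mm; 59 mm from pin to tip. The spring shuts it: about 1.5 N at the tip to start, about 4 N at 0.7 rad. Shut, it rests on a solid stop and cannot swing outward. It shifts with the hook's unreported offset.
- green_bell_handle (a point): Bystander: green painted bell of the same build as the brass one; handle centre 127 mm above its underside.
- honey_jar_mid (a point): Bystander: amber jar with brass-coloured lid, 64 mm wide, 85 mm tall; middle of it.
- gift_box_mid (a point): Bystander: brown card box 90 x 120 x 45 mm; middle of it.
- mug_mid (a point): Bystander: white mug 80 mm wide, 90 mm tall, handle to its own +y; middle of it.
- tin_mid (a point): Bystander: blue tin 70 mm wide, 60 mm tall; middle of it.
- bowl_mid (a point): Bystander: terracotta bowl 120 mm wide, 50 mm tall; middle of it.
Not all that is in view belongs to the job. Leave any blue look-alike of the part that bears bell_handle alone.

How it is judged:
On the way, in this order (a step that is already met when the one before it is completed fails the run):
1. the bell's loop presses the gate inward (by more than 0.3 rad) (value of joint gate above 0.3 rad and contact force between bell and gate above 0.5 N), for 0.05 s.
2. the loop is round the front end bar, inside the hook, and the gate has snapped shut (x of bell_loop in the frame of hook_nominal between -0.052 and -0.008 m and y of bell_loop in the frame of hook_nominal between -0.024 and 0.028 m and z of bell_loop in the frame of hook_nominal between -0.024 and 0.022 m and value of joint gate below 0.06 rad), for 0.1 s.
3. the loop is tugged back against the shut gate with more than 4 N for 0.5 s (x of bell_loop in the frame of hook_nominal between -0.052 and -0.008 m and y of bell_loop in the frame of hook_nominal between -0.024 and 0.028 m and value of joint gate below 0.08 rad and contact force between bell and gate above 4 N), for 0.5 s.
At the end, for the whole second after the job is handed in: The bell hangs upright (0.25 rad) and still (0.05 m/s) by its loop on the front end bar, weight on the hook, gate shut (0.06 rad): loop centre 10 to 26 mm below hook level, within 22 mm of the bar's nominal line along own x and between -26 and +28 mm along own y (x of bell_loop in the frame of hook_nominal between -0.052 and -0.008 m and y of bell_loop in the frame of hook_nominal between -0.026 and 0.028 m and z of bell_loop in the frame of hook_nominal between -0.026 and -0.01 m and value of joint gate below 0.06 rad and angle between bell_loop's own z axis and vertical below 0.25 rad and linear speed of bell below 0.05 m/s and contact force between bell and stand above 0.5 N); the robot touches nothing.
It fails at once if the hook, gate or stand is pushed or pulled with more than 10 N (contact force between anything else and stand above 10 N).
It fails at once if another article on the table is moved by more than 20 mm (distance of any of green_bell_handle, honey_jar_mid, gift_box_mid, mug_mid, tin_mid, bowl_mid from where it was at the start of the episode above 0.02 m).
It also fails if it takes over 72 s, if anything falls off the work surface, if the arm or the gripper's body presses on something with over 40 N, if the wrist force passes 120 N, or if a joint passes its speed limit or range.

ROBOT

A 7-joint arm with a two-finger parallel gripper is mounted at the origin on the work surface. World frame = base frame: x ahead of the robot, y to its left, z up, the work surface at z = 0. Lengths are in m, angles in rad, forces in N, time in s.
With the tool pointing down it reaches from about 0.4 to 0.925 m from the base axis. Payload 5.6 kg.
Tool frame: the origin (TCP) lies midway between the tips of the shut fingers; the grasp point (between the pads) lies 19 mm behind it; z points along the fingers, x is the direction in which the jaws open and shut, and the axes are right-handed (so a half turn about z gives the same grasp; the last joint's range is limited). The gripper opens to 85 mm and grips with 20 to 120 N. Pads are 22 mm wide; open, the fingers measure 114 mm over their backs; the gripper's body (76 mm by 85 mm) begins 54 mm behind the grasp point. The pads swing forward as they close: fully open they stand 13 mm farther back than shut.
Start: joints at [1.203, 0.468, -0.012, 1.603, 0.006, 1.071, -0.056], TCP at [0.207, -0.616, 0.231] pointing down, gripper open.
Joint ranges: [-2.53, 2.53], [-0.31, 2.02], [-1.57, 1.55], [0.28, 2.44], [-1.29, 4.43], [0.15, 1.84], [-2.92, 2.92]. Speed limits (rad/s): [2.57, 2.57, 3.14, 3.14, 3.14, 3.14, 3.14].

INTERFACE

Orientations are given as [roll, pitch, yaw] about the fixed x, y, z axes, in that order (R = Rz(yaw) Ry(pitch) Rx(roll)).
In Python, from bench import r gives the robot as it stands.
- The arm moves only by the tool play_rows, never from a script. Its arguments are lists of equal length, an entry for each row: "xyz": the shift along the tool's x, y, z in cm, a list of three; "rot": the turn, a rotation vector about the tool's x, y, z in degrees, a list of three; "fingers": the opening in per cent of the stroke, from 0 (shut) to 100 (fully open). In form: {"xyz": [[dx, dy, dz], ...], "rot": [[wx, wy, wz], ...], "fingers": [fingers, ...]}. A call has 1 to 20 rows; each row shifts and turns the commanded pose from where the row before left it, along the tool's axes as they then stand; what a row does not reach is not made up. A row lasts 1/10 s, in which the tool goes at most 50 mm and 8.59 degrees, less where a joint would pass 70% of its speed; a pose out of reach is approached as far as the arm can. A call with a gripper value outside its range is refused whole. The fingers move at their own pace and stop on an object; "grip_force" is the grip in N (left out, the last holds). Time passes only in rows, so rows that do not move let the fingers close. It gives the time, the measured TCP pose, the force and the opening at its end, in the units of the state.
- r.get_obs(): the state, without advancing time (a new reading comes with each control period).
- r.get_image(name): name is "scene" or "top"; returns the picture (420x560x3 uint8, blue, green, red); there is no depth.
- r.camera_params(name): a dict with "camera_matrix" (3x3 intrinsics, pixels), "k1" (the pictures are not rectified: a ray, as slopes to the right and down, at radius r is drawn at 1 + k1 r^2 times it, then the intrinsics apply), "cam_to_world" (4x4, takes a point from camera to world coordinates). Camera axes: x right, y down, z forward; pixel columns grow to the right and rows downward; lengths in m; the calibration is good to about 2 mm. A picture is of the moment at which its call begins. camera_params takes no time and is no camera call.
- r.sign_off(): hands the job in, once; it reports no verdict.
Trained networks look in the newest picture that a camera, given by its name, has taken for a name from the list of things; names that differ only in an ending like _2 or _b are one class to them, and where a whole thing is asked for, a point or a joint stands for the part that bears it (a point fixed in the world has none). Each returns a list of dicts, best first, with "score" (0 to 1); they miss things now and then, are a little off and sometimes report something else, mostly with a low value. They report only what shows in the picture. A call takes as long as a camera call. They do not tell look-alikes from the thing itself.
- r.recognise(camera, name): "centre" ([x, y, z] in m, in the coordinates of the camera as it stood for that picture, good to about 4 mm: the middle of the surface that is visible of it).
- r.masks_of(camera, name): "pixels" (420x560 bool, what is visible of it).
The state is a dict: "time": time; "qpos": joint angles; "joint_vel": joint speeds; "joint_torque": joint torques, N m; "tcp_pos": TCP position; "tool_rot": TCP orientation; "force": force on the tool from outside, world axes, zero at the start; "moment": the same for the moment, N m; "finger_gap": finger opening in m.
Only numpy, scipy, OpenCV 4.12 (cv2) and the standard library are available. Lean on these libraries where they do the work, as an engineer would, in place of code of your own. Each camera call takes 0.05 s, during which the arm holds its last target.

## Working session

There is one attempt and no reset: what is moved stays moved. The work goes in short steps, Python scripts to look and compute and a tool call to move; the robot and the scene stay as the last step left them, time stands still between calls to the robot, and variables do not carry over. Pictures are saved under pics/ and viewed, and the job is handed in when it is done.

Besides the shell and the picture viewer there is one more tool, called after "Request:" in YAML: its name, and indented under it one key for each argument. play_rows: Moves the arm, as the interface text tells. Its arguments: {"type":"object","properties":{"xyz":{"type":"array"},"rot":{"type":"array"},"fingers":{"type":"array"},"grip_force":{"type":"number"}},"required":["xyz","rot","fingers"]}

```bash
ls; mkdir -p pics
python3 - <<'E'
from bench import r
import cv2
o=r.get_obs(); print({k:o[k] for k in('time','tcp_pos','tool_rot','force','finger_gap')})
for n in('scene','top'):
    im=r.get_image(n); cv2.imwrite(f'pics/{n}0.png',im)
    p=r.camera_params(n); print(n,p)
    for nm in ('bell_handle','bell_loop','hook_nominal','end_bar','back_bar','gate','green_bell_handle'):
        try:
            print(nm,[(d['score'],d['centre']) for d in r.recognise(n,nm)][:3])
        except Exception as e: print(nm,e)
E
```

```text
pics
{'time': 0.0, 'tcp_pos': array([ 0.20720223, -0.61547811,  0.23032443]), 'tool_rot': array([ 3.14150040e+00,  1.79350789e-03, -1.24603641e+00]), 'force': array([0.90668582, 0.51479031, 0.34602507]), 'finger_gap': 0.08533679776233619}
scene {'camera_matrix': array([[542.5235018 ,   0.        , 285.23517505],
       [  0.        , 542.5235018 , 205.5145921 ],
       [  0.        ,   0.        ,   1.        ]]), 'k1': -0.018634571378705722, 'cam_to_world': array([[-0.87718762,  0.36225658, -0.31513815,  1.06320186],
       [ 0.48008005,  0.6727402 , -0.56297758,  0.93249491],
       [ 0.00806377, -0.64512851, -0.76403153,  1.40877079],
       [ 0.        ,  0.        ,  0.        ,  1.        ]])}
bell_handle [(0.89, [-0.1204, -0.1634, 1.9221]), (0.56, [-0.1751, -0.2432, 1.9932])]
bell_loop [(0.94, [-0.0109, -0.1424, 1.9031]), (0.72, [-0.1282, -0.1611, 1.9251]), (0.58, [-0.1757, -0.2467, 1.9899])]
hook_nominal [(0.96, [0.0103, 0.2353, 1.6327])]
end_bar [(0.98, [0.0124, 0.23, 1.6357])]
back_bar [(0.66, [0.0089, 0.2344, 1.6284])]
gate [(0.61, [0.0363, 0.1194, 1.5402])]
green_bell_han
[... 264 characters left out ...]
ray([[ 0.07973939, -0.97115492,  0.22472149,  0.18200297],
       [-0.99679195, -0.0792424 ,  0.01124477, -0.01714422],
       [ 0.00688706, -0.22489722, -0.97435815,  1.61842323],
       [ 0.        ,  0.        ,  0.        ,  1.        ]])}
bell_handle [(0.89, [0.2357, 0.145, 1.5929]), (0.86, [0.3229, 0.078, 1.6048]), (0.79, [0.435, 0.0886, 1.6013])]
bell_loop [(0.9, [0.3208, 0.0748, 1.6072]), (0.77, [0.4371, 0.0862, 1.5986]), (0.77, [0.2373, 0.146, 1.5887])]
hook_nominal [(0.72, [-0.3555, 0.0383, 1.6192]), (0.6, [-0.1559, -0.0773, 1.662])]
end_bar [(0.78, [-0.1558, -0.0753, 1.6689])]
back_bar [(0.76, [-0.1584, -0.072, 1.6645])]
gate []
green_bell_handle [(0.75, [0.1313, 0.0129, 1.6232])]
```

View pics/scene0.png

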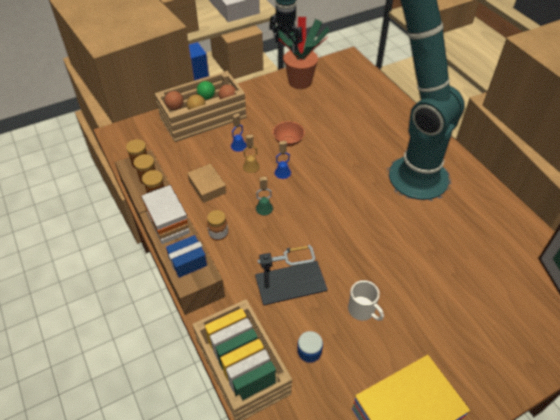

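View pics/top0.png

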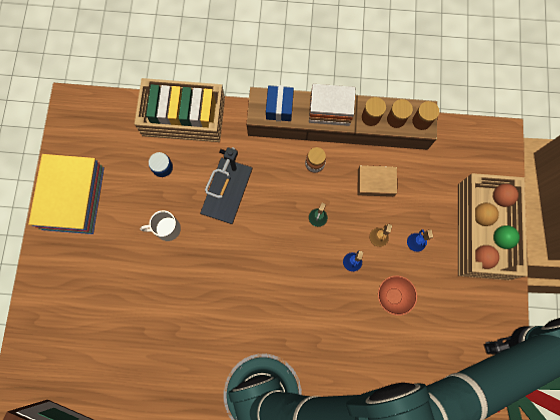

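The candidate bells, by pixel in the top and scene pictures:
- Brass: top (380,235), scene (251,155).
- Blue: top (353,262) and (419,240), scene (283,160) and (238,132).
- Green: top (318,215), scene (264,197).

The brass-coloured one fits the description. I'll confirm it in an enlarged crop and enlarge the hook too.

```bash
cat > h.py <<'E'
import numpy as np, cv2
from bench import r
def par(n):
    p=r.camera_params(n); return p['camera_matrix'],p['k1'],np.array(p['cam_to_world'])
def proj(n,P):
    K,k,T=par(n); P=np.atleast_2d(P); c=(P-T[:3,3])@T[:3,:3]
    s=c[:,:2]/c[:,2:]; s=s*(1+k*(s**2).sum(1,keepdims=True))
    return s*[K[0,0],K[1,1]]+[K[0,2],K[1,2]]
def ray(n,uv):
    K,k,T=par(n); d=(np.array(uv,float)-[K[0,2],K[1,2]])/[K[0,0],K[1,1]]
    s=d.copy()
    for _ in range(10): s=d/(1+k*(s@s))
    return T[:3,3],T[:3,:3]@np.array([s[0],s[1],1])
def atz(n,uv,z):
    o,d=ray(n,uv); return o+d*(z-o[2])/d[2]
def tri(u1,u2):
    o,d=ray('scene',u1);p,e=ray('top',u2);d/=np.linalg.norm(d);e/=np.linalg.norm(e)
    A=np.stack([d,-e],1);t=np.linalg.lstsq(A,p-o,rcond=None)[0]
    a=o+d*t[0];b=p+e*t[1];return (a+b)/2,np.linalg.norm(a-b)
def c2w(n,c):
    T=par(n)[2];return T[:3,:3]@np.array(c)+T[:3,3]
def crop(im,x0,y0,w,h,s,fn):
    cv2.imwrite(fn,cv2.resize(im[y0:y0+h,x0:x0+w],None,fx=s,fy=s,interpolation=cv2.INTER_CUBIC))
E
python3 - <<'E'
from h import *
s=cv2.imread('pics/scene0.png');t=cv2.imread('pics/top0.png')
b=np.hstack([cv2.resize(s[110:220,220:310],(360,440),interpolation=2),cv2.resize(t[190:280,340:440],(400,360),interpolation=2)[:,:].copy() if 0 else cv2.resize(t[190:300,340:440],(400,440),interpolation=2)])
cv2.imwrite('pics/bells.png',b)
b=np.hstack([cv2.resize(s[235:310,250:335],(425,375),interpolation=2),cv2.resize(t[140:225,195:255],(300,425),interpolation=2)[:375]])
cv2.imwrite('pics/hook.png',b)
for n,c in(('scene',[-0.1204,-0.1634,1.9221]),('top',[0.3229,0.078,1.6048]),('top',[0.2357,0.145,1.5929]),('top',[.435,.0886,1.6013]),('scene',[-0.0109,-0.1424,1.9031]),('scene',[.0124,.23,1.6357]),('top',[-.1558,-.0753,1.6689]),('scene',[-.0684,-.0131,1.7968]),('top',[.1313,.0129,1.6232])):
    print(n,proj(n,c2w(n,c)).round(0),c2w(n,c).round(3))
E
```

```text
scene [[251. 159.]] [ 0.504 -0.317  0.045]
top [[380. 238.]] [ 0.493 -0.327  0.039]
top [[353. 260.]] [ 0.418 -0.246  0.035]
top [[417. 241.]] [ 0.49  -0.44   0.041]
scene [[282. 165.]] [ 0.421 -0.24   0.047]
scene [[289. 282.]] [0.62  0.172 0.011]
top [[228. 190.]] [0.618 0.163 0.008]
scene [[265. 202.]] [ 0.552 -0.121  0.044]
top [[318. 217.]] [ 0.545 -0.131  0.035]
```

View pics/bells.png

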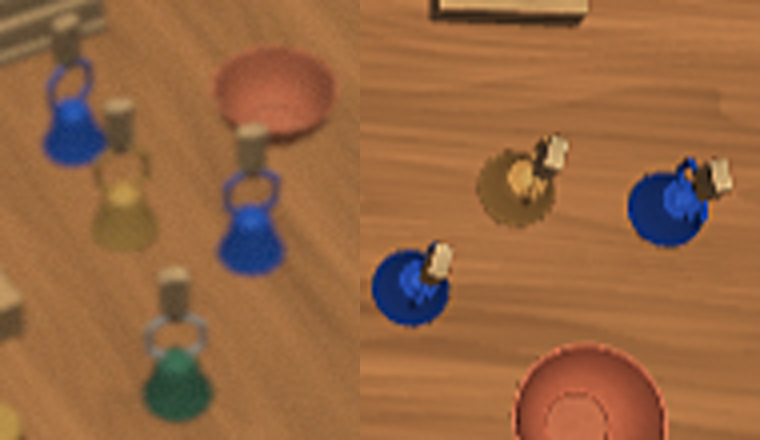

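View pics/hook.png

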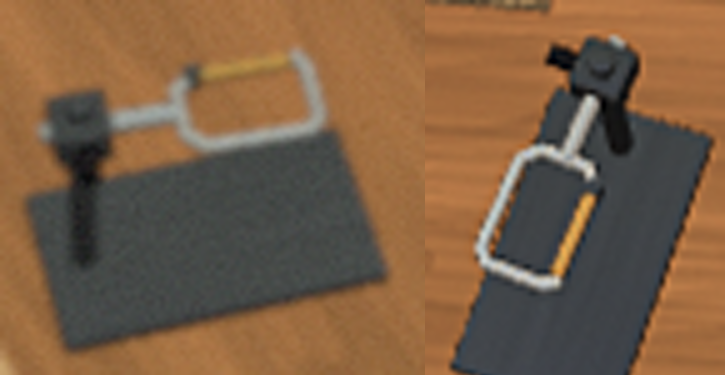

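The brass bell is confirmed: crop left (125,200) and right (515,185), brass body with a wooden handle, and the only one of its colour. The hook's brass gate is on the right in the top view (575,235 in the crop), and its post is at the upper end. Next I'll fit the poses.

```bash
cat > fit.py <<'E'
from h import *
from scipy.optimize import minimize
s=cv2.imread('pics/scene0.png');t=cv2.imread('pics/top0.png')
def maps(im):
    h=cv2.cvtColor(im,cv2.COLOR_BGR2HSV).astype(float)
    steel=((h[...,1]<50)&(h[...,2]>130)).astype(float)
    brass=((h[...,0]>10)&(h[...,0]<30)&(h[...,1]>100)&(h[...,2]>150)).astype(float)
    return steel,brass
M={'scene':maps(s),'top':maps(t)}
# hook frame points
def seg(a,b,n=25): return np.linspace(a,b,n)
frame=np.vstack([seg((-30,-17),(-30,19)),seg((-30,-17),(-26,-24),6),seg((-30,19),(-23,26),6),seg((-23,26),(36,26),40),seg((46,0),(100,0),0),seg((46,0),(80,0),22)])
gate=seg((30,-22),(-22,-22),30)
def W(p,P,z=.150):
    c,sn=np.cos(p[2]),np.sin(p[2]); P=P/1000
    return np.c_[p[0]+c*P[:,0]-sn*P[:,1],p[1]+sn*P[:,0]+c*P[:,1],np.full(len(P),z)]
def samp(m,uv): return cv2.remap(m.astype(np.float32),uv[:,0].astype(np.float32)[None],uv[:,1].astype(np.float32)[None],1)[0]
if __name__=='__main__':
    for cams in(('scene',),('top',),('scene','top')):
        G={n:(cv2.GaussianBlur(s[...,0]*0.+M[n][0],(0,0),1.2),None) for n in cams}
        I={'scene':s,'top':t}
        for n in cams:
            hsv=cv2.cvtColor(I[n],cv2.COLOR_BGR2HSV).astype(float)
            st=np.clip((hsv[...,2]-90)/80,0,1)*np.clip((90-hsv[...,1])/60,0,1)
            br=np.clip((hsv[...,2]-120)/60,0,1)*np.clip((hsv[...,1]-100)/60,0,1)
            G[n]=(cv2.GaussianBlur(st,(0,0),.8),cv2.GaussianBlur(br,(0,0),.8)*0)
        f=lambda p:-sum(samp(G[n][0],proj(n,W(p,frame))).sum() for n in cams)
        best=None
        for x in np.arange(.56,.68,.006):
            for y in np.arange(.10,.26,.006):
                for a in np.arange(-.7,.11,.1):
                    v=f((x,y,a))
                    if best is None or v<best[0]: best=(v,(x,y,a))
        rr=minimize(f,best[1],method='Nelder-Mead',options=dict(initial_simplex=np.array(best[1])+np.array([[0,0,0],[.004,0,0],[0,.004,0],[0,0,.06]]),xatol=1e-5,fatol=1e-4))
        print(cams,rr.x.round(4),rr.fun,len(frame))
        p=rr.x
        for n in ('scene','top'):
            im=cv2.resize(I[n],None,fx=6,fy=6,interpolation=2)
            for q,c in((frame,(0,0,255)),(gate,(255,0,0))):
                for u in proj(n,W(p,q)): cv2.circle(im,tuple(((u+.5)*6).astype(int)),1,c,-1)
            x0,y0=(250,235) if n=='scene' else (190,140)
            cv2.imwrite(f'pics/fit_{n}_{"".join(cams)}.png',im[y0*6:y0*6+450,x0*6:x0*6+510])
E
python3 fit.py; python3 -c "
import cv2,numpy as np
a=np.hstack([cv2.imread('pics/fit_scene_scenetop.png'),cv2.imread('pics/fit_top_scenetop.png')]);cv2.imwrite('pics/fitc.png',cv2.resize(a,(800,353)))"
```

```text
Traceback (most recent call last):
  File "fit.py", line 32, in <module>
    v=f((x,y,a))
  File "fit.py", line 27, in <lambda>
    f=lambda p:-sum(samp(G[n][0],proj(n,W(p,frame))).sum() for n in cams)
                ~~~^^^^^^^^^^^^^^^^^^^^^^^^^^^^^^^^^^^^^^^^^^^^^^^^^^^^^^
  File "fit.py", line 27, in <genexpr>
    f=lambda p:-sum(samp(G[n][0],proj(n,W(p,frame))).sum() for n in cams)
                                 ~~~~^^^^^^^^^^^^^^
  File "h.py", line 6, in proj
    K,k,T=par(n); P=np.atleast_2d(P); c=(P-T[:3,3])@T[:3,:3]
          ~~~^^^
  File "h.py", line 4, in par
    p=r.camera_params(n); return p['camera_matrix'],p['k1'],np.array(p['cam_to_world'])
ValueError: time passes only in moves, steps and waits
[ WARN:0@0.017] global loadsave.cpp:275 findDecoder imread_('pics/fit_scene_scenetop.png'): can't open/read file: check file path/integrity
[ WARN:0@0.017] global loadsave.cpp:275 findDecoder imread_('pics/fit_top_scenetop.png'): can't open/read file: check file path/integrity
Traceback (most recent call last):
cv2.error: OpenCV(4.12.0) :-1: error: (-5:Bad argument) in function 'resize'
> Overload resolution failed:
>  - src data type = object is not supported
>  - Expected Ptr<cv::UMat> for argument 'src'
```

Calling `camera_params` over and over is refused, so I'll cache it.

```bash
python3 - <<'E'
s=open('h.py').read()
s=s.replace("def par(n):\n","import functools\n@functools.lru_cache(None)\ndef par(n):\n")
open('h.py','w').write(s)
E
cat > comb.sh <<'E'
python3 -c "
import cv2,numpy as np
a=np.hstack([cv2.imread('pics/fit_scene_scenetop.png'),cv2.imread('pics/fit_top_scenetop.png')]);cv2.imwrite('pics/fitc.png',cv2.resize(a,(800,353)))"
E
python3 fit.py; sh comb.sh
```

```text
('scene',) [ 0.5894  0.1838 -0.3073] -70.71688842773438 99
('top',) [ 0.5905  0.1822 -0.2922] -77.95567321777344 99
('scene', 'top') [ 0.5901  0.1829 -0.2984] -146.7515869140625 99
```

View pics/fitc.png

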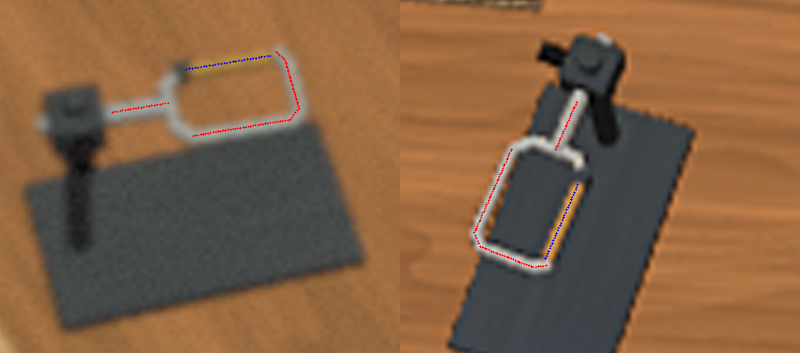

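```bash
cat > bell.py <<'E'
from h import *
s=cv2.imread('pics/scene0.png');t=cv2.imread('pics/top0.png')
print(tri((249.6,140.2),(388,228)))
import sys
x,y,a=[float(v) for v in sys.argv[1:4]]
c,sn=np.cos(a),np.sin(a)
def W(P): P=np.array(P,float)/1000; return np.c_[x+c*P[:,0]-sn*P[:,1],y+sn*P[:,0]+c*P[:,1],P[:,2]]
box=[[12*i,7*j,127+23*k] for i in(-1,1) for j in(-1,1) for k in(-1,1)]
edges=[(i,j) for i in range(8) for j in range(i) if sum(u!=v for u,v in zip(box[i],box[j]))==1]
th=np.linspace(0,2*np.pi,40)
foot=[[31*np.cos(q),31*np.sin(q),0] for q in th]
loop=[[-22,0,56],[-22,0,90],[0,0,100],[22,0,90],[22,0,56]]
out=[]
for n,I,o in(('scene',s,(230,125)),('top',t,(363,215))):
    S=8;im=cv2.resize(I[o[1]:o[1]+50,o[0]:o[0]+45],None,fx=S,fy=S,interpolation=2);raw=im.copy()
    f=lambda P:((proj(n,W(P))-o+.5)*S).astype(int)
    b=f(box)
    for i,j in edges: cv2.line(im,tuple(map(int,b[i])),tuple(map(int,b[j])),(0,0,255),1)
    cv2.polylines(im,[f(foot)],True,(255,0,0),1);cv2.polylines(im,[f(loop)],False,(0,255,0),1)
    out+=[np.vstack([raw,im])]
a=np.hstack(out);cv2.imwrite('pics/bellfit%s.png'%sys.argv[4],a[:, :]) ;print(a.shape)
E
python3 bell.py 0.497 -0.325 -0.5 1
```

```text
(array([ 0.50401727, -0.32937348,  0.12876997]), np.float64(0.006569217171295835))
(800, 720, 3)
```

View pics/bellfit1.png

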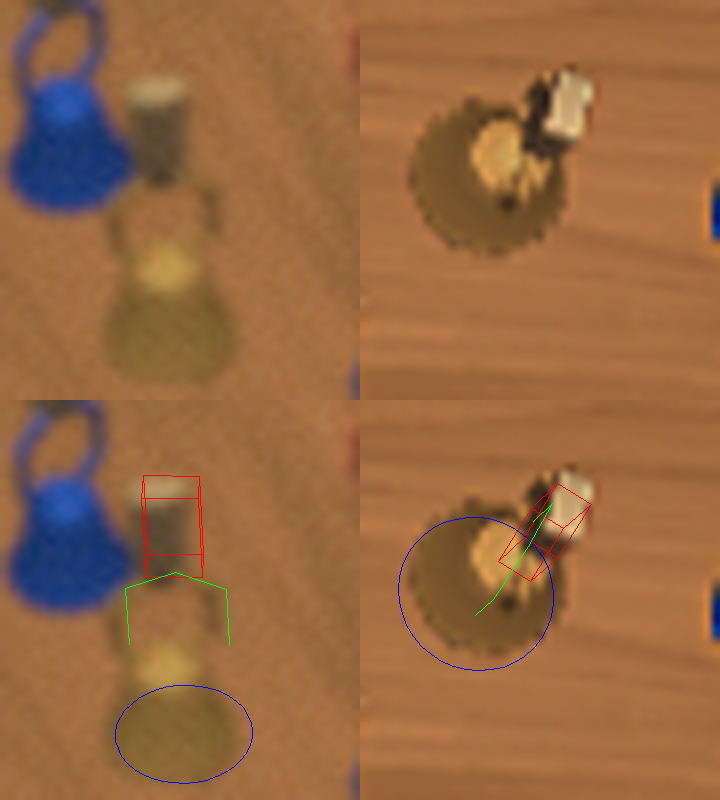

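```bash
python3 bell.py 0.503 -0.327 -0.15 2
```

```text
(array([ 0.50401727, -0.32937348,  0.12876997]), np.float64(0.006569217171295835))
(800, 720, 3)
```

View pics/bellfit2.png

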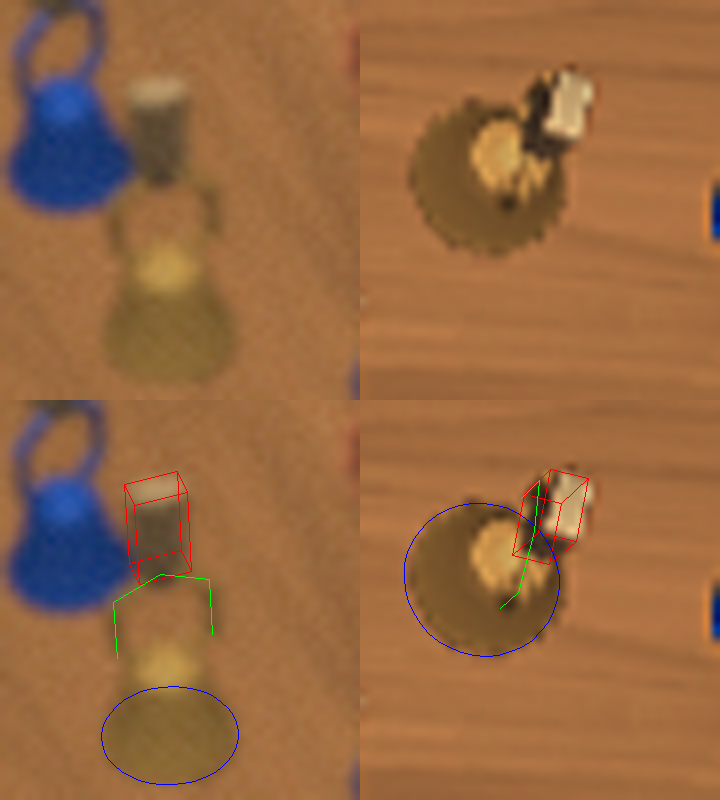

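```bash
python3 bell.py 0.502 -0.331 -0.24 3
```

```text
(array([ 0.50401727, -0.32937348,  0.12876997]), np.float64(0.006569217171295835))
(800, 720, 3)
```

View pics/bellfit3.png

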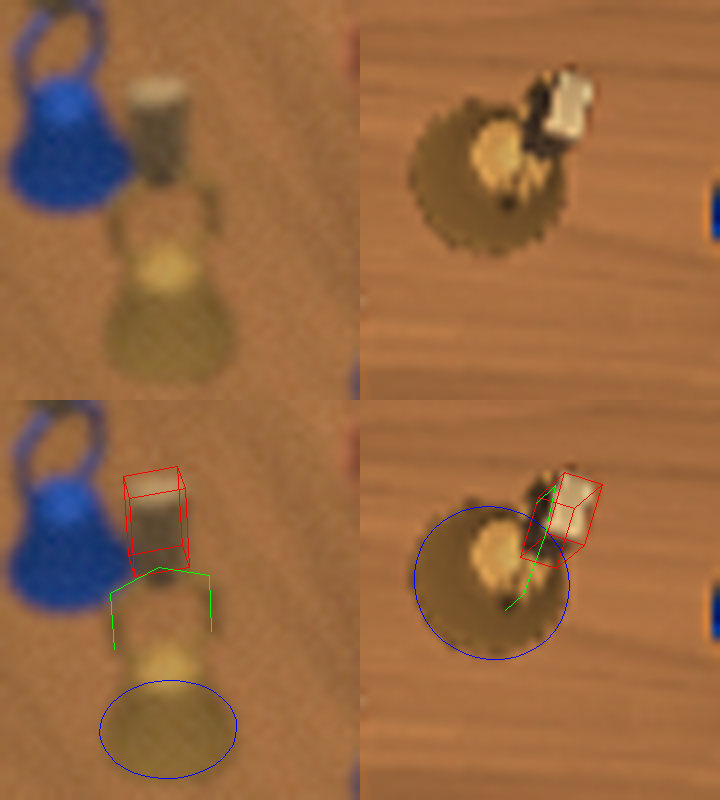

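Fit result: brass bell at about (0.505, -0.327) with yaw about -0.25. The handle triangulates to z = 0.129 against 0.127 expected, which is good. Hook eye is at (0.590, 0.183) with yaw -0.30.

```bash
cat > plan.py <<'E'
import sys
from h import *
from scipy.spatial.transform import Rotation as R
def plan(pos,yaw):
    o=r.get_obs(); Rc=R.from_euler('xyz',o['tool_rot']); Rt=R.from_euler('xyz',[np.pi,0,yaw])
    rv=(Rc.inv()*Rt).as_rotvec(degrees=True)
    print('t',o['time'],'tcp',o['tcp_pos'].round(4),'rot',o['tool_rot'].round(4),'F',o['force'].round(2),'gap',round(o['finger_gap'],4))
    print('rot first (deg, tool)',rv.round(2))
    d=np.array(pos)-o['tcp_pos']
    print('shift cm in old tool',(Rc.inv().apply(d)*100).round(2),' after rot',(Rt.inv().apply(d)*100).round(2))
if __name__=='__main__':
    a=[float(v) for v in sys.argv[1:5]];plan(a[:3],a[3])
E
python3 plan.py 0.505 -0.327 0.23 -1.82
```

```text
t 0.8 tcp [ 0.2073 -0.616   0.2313] rot [ 3.1415  0.     -1.2461] F [ 0.33 -0.3   0.05] gap 0.0853
rot first (deg, tool) [ 0.   -0.   32.88]
shift cm in old tool [-17.9  -37.43   0.13]  after rot [-35.35 -21.72   0.13]
```

Request:
play_rows:
  xyz:
    - [0, 0, 0]
    - [0, 0, 0]
    - [0, 0, 0]
    - [0, 0, 0]
    - [-1, -0.6, 0]
    - [-2.3, -1.4, 0]
    - [-2.6, -1.6, 0]
    - [-2.6, -1.6, 0]
    - [-2.6, -1.6, 0]
    - [-2.6, -1.6, 0]
    - [-2.6, -1.6, 0]
    - [-2.6, -1.6, 0]
    - [-2.6, -1.6, 0]
    - [-2.6, -1.6, 0]
    - [-2.6, -1.6, 0]
    - [-2.6, -1.6, 0]
    - [-2.6, -1.6, 0]
    - [-2.3, -1.4, 0]
    - [-1.15, -0.72, 0]
    - [0, 0, 0]
  rot:
    - [0, 0, 6]
    - [0, 0, 6]
    - [0, 0, 6]
    - [0, 0, 6]
    - [0, 0, 6]
    - [0, 0, 2.88]
    - [0, 0, 0]
    - [0, 0, 0]
    - [0, 0, 0]
    - [0, 0, 0]
    - [0, 0, 0]
    - [0, 0, 0]
    - [0, 0, 0]
    - [0, 0, 0]
    - [0, 0, 0]
    - [0, 0, 0]
    - [0, 0, 0]
    - [0, 0, 0]
    - [0, 0, 0]
    - [0, 0, 0]
  fingers: [55, 55, 55, 55, 55, 55, 55, 55, 55, 55, 55, 55, 55, 55, 55, 55, 55, 55, 55, 55]
  grip_force: 60

```text
time: 2.8
tcp_pos: [0.5041, -0.3232, 0.2312]
tool_rot: [-3.141, 0.001, -1.816]
force: [0.2, 0.6, -0.5]
finger_gap: 0.0471
```

```bash
python3 plan.py 0.505 -0.327 0.112 -1.82
python3 - <<'E'
from h import *
t=r.get_image('top');s=r.get_image('scene')
a=np.hstack([cv2.resize(s[100:200,220:300],(400,500),interpolation=2),cv2.resize(t[190:270,350:414],(400,500),interpolation=2)]);cv2.imwrite('pics/above.png',a)
E
```

```text
t 2.8 tcp [ 0.5041 -0.3232  0.2312] rot [-3.1413e+00  6.0000e-04 -1.8163e+00] F [ 0.21  0.56 -0.53] gap 0.0471
rot first (deg, tool) [-0.02  0.04  0.21]
shift cm in old tool [ 0.36 -0.18 11.92]  after rot [ 0.35 -0.19 11.92]
```

View pics/above.png

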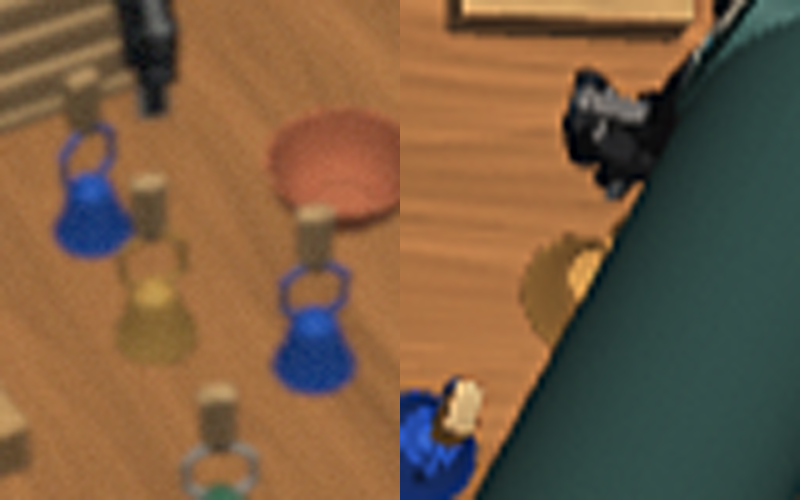

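The picture shows the gripper above and in line with the brass handle: fingers at crop (150,105), handle at (148,190). Descending.

Request:
play_rows:
  xyz:
    - [0.35, -0.19, 0.5]
    - [0, 0, 1.2]
    - [0, 0, 1.5]
    - [0, 0, 1.5]
    - [0, 0, 1.5]
    - [0, 0, 1.5]
    - [0, 0, 1.4]
    - [0, 0, 1.2]
    - [0, 0, 0.9]
    - [0, 0, 0.7]
    - [0, 0, 0]
    - [0, 0, 0]
  rot:
    - [0, 0, 0]
    - [0, 0, 0]
    - [0, 0, 0]
    - [0, 0, 0]
    - [0, 0, 0]
    - [0, 0, 0]
    - [0, 0, 0]
    - [0, 0, 0]
    - [0, 0, 0]
    - [0, 0, 0]
    - [0, 0, 0]
    - [0, 0, 0]
  fingers: [55, 55, 55, 55, 55, 55, 55, 55, 55, 55, 55, 55]

```text
time: 4.1
tcp_pos: [0.5039, -0.3289, 0.1125]
tool_rot: [-3.141, -0.0, -1.82]
force: [-0.9, 0.2, 0.5]
finger_gap: 0.047
```

```bash
python3 plan.py 0.505 -0.327 0.112 -1.82
python3 - <<'E'
from h import *
s=r.get_image('scene')
cv2.imwrite('pics/grasp.png',cv2.resize(s[100:200,200:320],(720,600),interpolation=2))
E
```

```text
t 4.1 tcp [ 0.5039 -0.3289  0.1125] rot [-3.1411e+00 -2.0000e-04 -1.8199e+00] F [-0.86  0.25  0.54] gap 0.047
rot first (deg, tool) [-0.03 -0.01  0.01]
shift cm in old tool [-0.21 -0.06  0.05]  after rot [-0.21 -0.06  0.05]
```

View pics/grasp.png

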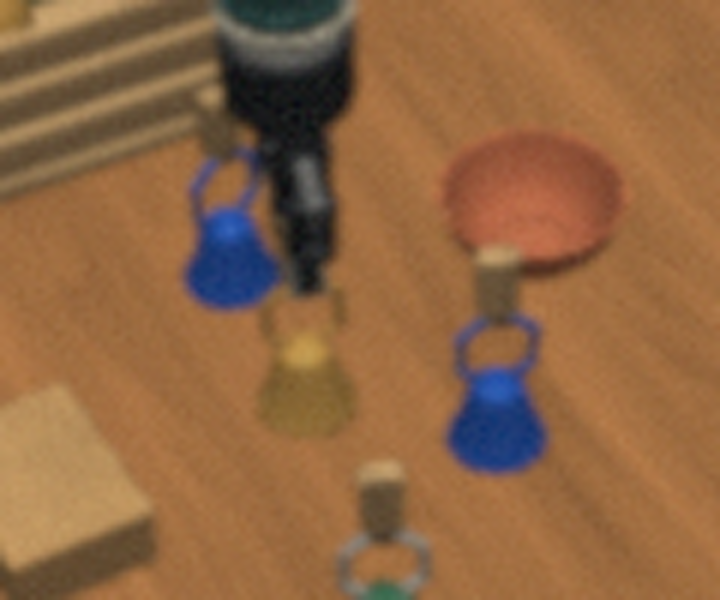

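The fingers straddle the handle, centred on the loop at crop (305,280). Closing with a 60 N grip.

Request:
play_rows:
  xyz:
    - [0, 0, 0]
    - [0, 0, 0]
    - [0, 0, 0]
    - [0, 0, 0]
    - [0, 0, 0]
    - [0, 0, 0]
    - [0, 0, 0]
    - [0, 0, 0]
  rot:
    - [0, 0, 0]
    - [0, 0, 0]
    - [0, 0, 0]
    - [0, 0, 0]
    - [0, 0, 0]
    - [0, 0, 0]
    - [0, 0, 0]
    - [0, 0, 0]
  fingers: [0, 0, 0, 0, 0, 0, 0, 0]
  grip_force: 60

```text
time: 4.95
tcp_pos: [0.5042, -0.3291, 0.1129]
tool_rot: [-3.14, -0.0, -1.82]
force: [0.5, -0.5, 5.4]
finger_gap: 0.0137
```

Request:
play_rows:
  xyz:
    - [0, 0, -0.4]
    - [0, 0, -1]
    - [0, 0, -1.5]
    - [0, 0, -2]
    - [0, 0, -2]
    - [0, 0, -2]
    - [0, 0, -2]
    - [0, 0, -2]
    - [0, 0, -2]
    - [0, 0, -1.5]
    - [0, 0, -1]
    - [0, 0, -0.5]
    - [0, 0, 0]
    - [0, 0, 0]
    - [0, 0, 0]
  rot:
    - [0, 0, 0]
    - [0, 0, 0]
    - [0, 0, 0]
    - [0, 0, 0]
    - [0, 0, 0]
    - [0, 0, 0]
    - [0, 0, 0]
    - [0, 0, 0]
    - [0, 0, 0]
    - [0, 0, 0]
    - [0, 0, 0]
    - [0, 0, 0]
    - [0, 0, 0]
    - [0, 0, 0]
    - [0, 0, 0]
  fingers: [0, 0, 0, 0, 0, 0, 0, 0, 0, 0, 0, 0, 0, 0, 0]

```text
time: 6.45
tcp_pos: [0.5032, -0.3285, 0.2902]
tool_rot: [3.14, 0.0, -1.82]
force: [-0.6, -0.3, -0.7]
finger_gap: 0.0134
```

```bash
python3 plan.py 0.505 -0.327 0.3 -1.82
python3 - <<'E'
from h import *
s=r.get_image('scene')
cv2.imwrite('pics/lift.png',cv2.resize(s[50:200,180:340],(640,600),interpolation=2))
E
```

```text
t 6.45 tcp [ 0.5032 -0.3285  0.2902] rot [ 3.1397e+00  5.0000e-04 -1.8199e+00] F [-0.56 -0.31 -0.67] gap 0.0134
rot first (deg, tool) [0.11 0.03 0.  ]
shift cm in old tool [-0.19 -0.13 -0.98]  after rot [-0.19 -0.14 -0.98]
```

View pics/lift.png

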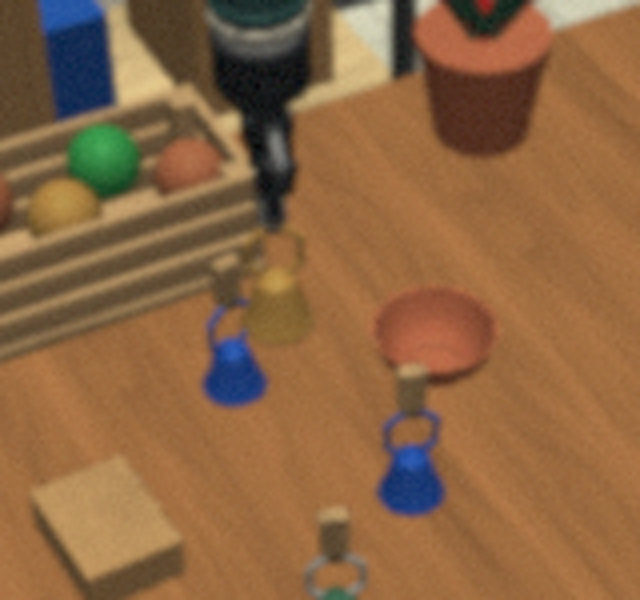

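The bell is lifted and upright, with the gap at 13.4 mm matching the handle. Moving to above the approach point, hook frame (-35, -75).

```bash
cat > hk.py <<'E'
# usage: hk.py hx hy(mm, loop centre in hook frame) ztcp
import sys; from plan import *
H=np.array([0.590,0.183]);A=-0.298
def w(x,y): return H+np.array([np.cos(A)*x-np.sin(A)*y,np.sin(A)*x+np.cos(A)*y])/1000
def inv(p): d=(np.array(p)-H)*1000; return np.array([np.cos(A)*d[0]+np.sin(A)*d[1],-np.sin(A)*d[0]+np.cos(A)*d[1]])
if __name__=='__main__':
    x,y,z=map(float,sys.argv[1:4]); o=r.get_obs(); print('tcp in hook',inv(o['tcp_pos'][:2]).round(1),'loop z rel hook',round((o['tcp_pos'][2]-.187)*1000,1))
    F=o['force'];print('F hook axes',round(np.cos(A)*F[0]+np.sin(A)*F[1],2),round(-np.sin(A)*F[0]+np.cos(A)*F[1],2),round(F[2],2))
    plan([*w(x,y),z],A-np.pi/2)
E
python3 hk.py -35 -75 0.31
```

```text
tcp in hook [  67.3 -514.4] loop z rel hook 103.3
F hook axes -0.51 0.87 -2.52
t 6.5 tcp [ 0.5033 -0.3285  0.2903] rot [ 3.1399e+00  5.0000e-04 -1.8199e+00] F [-0.23  0.98 -2.52] gap 0.0135
rot first (deg, tool) [0.1  0.03 2.8 ]
shift cm in old tool [-44.39   8.08  -1.93]  after rot [-43.94  10.23  -1.97]
```

Request:
play_rows:
  xyz:
    - [0, 0, -1]
    - [0, 0, -1]
    - [-1.3, 0.3, 0]
    - [-2.58, 0.6, 0]
    - [-2.58, 0.6, 0]
    - [-2.58, 0.6, 0]
    - [-2.58, 0.6, 0]
    - [-2.58, 0.6, 0]
    - [-2.58, 0.6, 0]
    - [-2.58, 0.6, 0]
    - [-2.58, 0.6, 0]
    - [-2.58, 0.6, 0]
    - [-2.58, 0.6, 0]
    - [-2.58, 0.6, 0]
    - [-2.58, 0.6, 0]
    - [-2.58, 0.6, 0]
    - [-2.58, 0.6, 0]
    - [-2.58, 0.6, 0]
    - [-2.58, 0.6, 0]
    - [-1.3, 0.3, 0]
  rot:
    - [0, 0, 2.8]
    - [0, 0, 0]
    - [0, 0, 0]
    - [0, 0, 0]
    - [0, 0, 0]
    - [0, 0, 0]
    - [0, 0, 0]
    - [0, 0, 0]
    - [0, 0, 0]
    - [0, 0, 0]
    - [0, 0, 0]
    - [0, 0, 0]
    - [0, 0, 0]
    - [0, 0, 0]
    - [0, 0, 0]
    - [0, 0, 0]
    - [0, 0, 0]
    - [0, 0, 0]
    - [0, 0, 0]
    - [0, 0, 0]
  fingers: [0, 0, 0, 0, 0, 0, 0, 0, 0, 0, 0, 0, 0, 0, 0, 0, 0, 0, 0, 0]

```text
time: 8.5
tcp_pos: [0.534, 0.1243, 0.3111]
tool_rot: [3.141, 0.001, -1.864]
force: [0.0, -0.7, -2.1]
finger_gap: 0.0137
```

Request:
play_rows:
  xyz:
    - [0, 0, 0]
    - [0, 0, 0]
    - [0, 0, 0]
  rot:
    - [0, 0, 0]
    - [0, 0, 0]
    - [0, 0, 0]
  fingers: [0, 0, 0]

```text
time: 8.8
tcp_pos: [0.5351, 0.1189, 0.3111]
tool_rot: [-3.142, -0.001, -1.871]
force: [0.0, 0.7, -1.8]
finger_gap: 0.0129
```

```bash
python3 hk.py -35 -75 0.187
python3 - <<'E'
from h import *
s=r.get_image('scene');t=r.get_image('top')
a=np.hstack([cv2.resize(s[190:310,230:350],(480,480),interpolation=2),cv2.resize(t[130:250,190:270],(320,480),interpolation=2)]);cv2.imwrite('pics/ap.png',a)
E
```

```text
tcp in hook [-33.7 -77.4] loop z rel hook 124.1
F hook axes -0.19 0.68 -1.79
t 8.8 tcp [0.5351 0.1189 0.3111] rot [-3.1415e+00 -1.1000e-03 -1.8710e+00] F [ 0.02  0.7  -1.79] gap 0.0129
rot first (deg, tool) [-0.   -0.06 -0.13]
shift cm in old tool [-0.25  0.13 12.41]  after rot [-0.24  0.13 12.41]
```

View pics/ap.png

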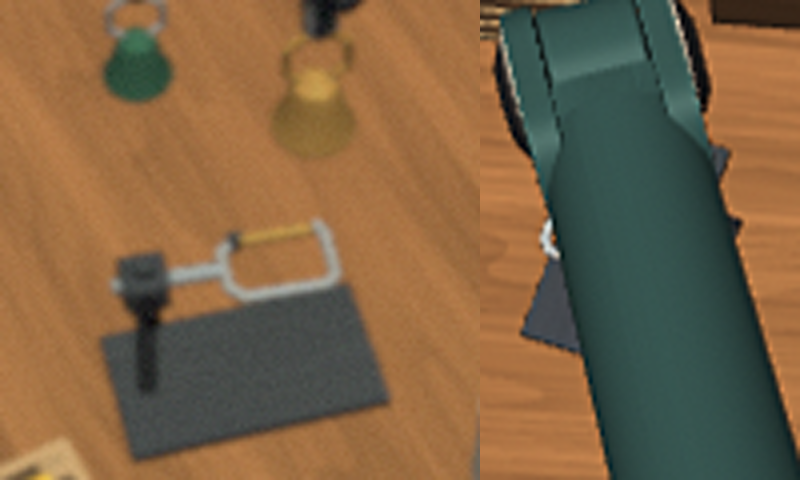

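The scene view shows the bell hanging clear beyond the gate side (crop 315,90). The top view is blocked by the arm. Lowering to hook level.

Request:
play_rows:
  xyz:
    - [0, 0, 0.5]
    - [-0.1, 0.05, 1.2]
    - [0, 0, 1.4]
    - [0, 0, 1.4]
    - [0, 0, 1.4]
    - [0, 0, 1.4]
    - [0, 0, 1.4]
    - [0, 0, 1.3]
    - [0, 0, 1.0]
    - [0, 0, 0.8]
    - [0, 0, 0.6]
    - [0, 0, 0]
    - [0, 0, 0]
    - [0, 0, 0]
  rot:
    - [0, 0, 0]
    - [0, 0, 0]
    - [0, 0, 0]
    - [0, 0, 0]
    - [0, 0, 0]
    - [0, 0, 0]
    - [0, 0, 0]
    - [0, 0, 0]
    - [0, 0, 0]
    - [0, 0, 0]
    - [0, 0, 0]
    - [0, 0, 0]
    - [0, 0, 0]
    - [0, 0, 0]
  fingers: [0, 0, 0, 0, 0, 0, 0, 0, 0, 0, 0, 0, 0, 0]

```text
time: 10.3
tcp_pos: [0.5353, 0.1219, 0.1879]
tool_rot: [-3.141, 0.001, -1.869]
force: [0.3, -0.0, -1.7]
finger_gap: 0.0134
```

```bash
python3 hk.py -35 -45 0.187
cat > look.py <<'E'
import sys
from hk import *
# overlay predicted loop on scene picture
s=r.get_image('scene');o=r.get_obs();p=o['tcp_pos'];a=o['tool_rot'][2]+np.pi/2
dz=-.037
c,sn=np.cos(a),np.sin(a);S=6;x0,y0=245,215;w_,h_=110,90
f=lambda P:((proj('scene',np.array(P))-[x0,y0]+.5)*S).astype(int)
im=cv2.resize(s[y0:y0+h_,x0:x0+w_],None,fx=S,fy=S,interpolation=2)
if len(sys.argv)>2:
    L=[[-22,-20],[-22,14],[0,24],[22,14],[22,-20]]
    cv2.polylines(im,[f([[p[0]+c*u/1000,p[1]+sn*u/1000,p[2]+dz+v/1000] for u,v in L])],False,(0,255,0),1)
    fr=[(-26,-24),(-30,-17),(-30,19),(-23,26),(36,26)]
    cv2.polylines(im,[f([[*w(u,v),.15] for u,v in fr])],False,(0,0,255),1)
cv2.imwrite(sys.argv[1],im)
E
python3 look.py pics/l1.png 1
```

```text
tcp in hook [-34.4 -74.5] loop z rel hook 0.9
F hook axes 0.3 0.08 -1.69
t 10.3 tcp [0.5353 0.1219 0.1879] rot [-3.1405e+00  5.0000e-04 -1.8689e+00] F [ 0.31 -0.01 -1.69] gap 0.0134
rot first (deg, tool) [-0.06  0.03 -0.  ]
shift cm in old tool [-2.95  0.06  0.09]  after rot [-2.95  0.06  0.09]
```

View pics/l1.png

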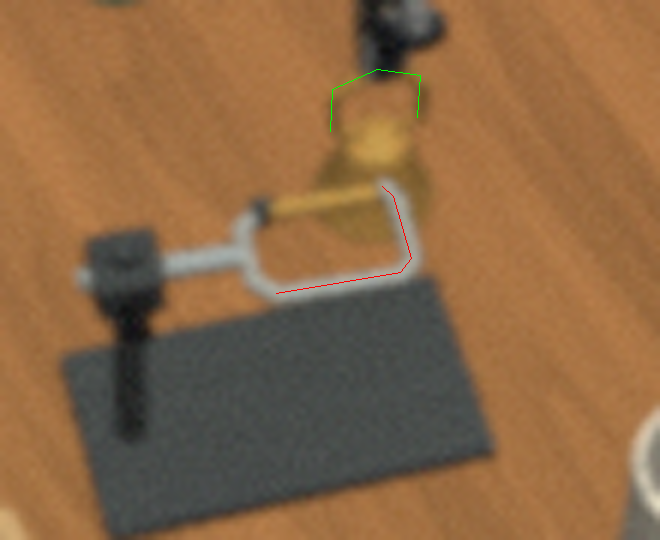

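The overlay agrees with the loop. The hook sits about 1 px to the lower right of my fit. The near leg should meet the gate about 11 mm from its tip. Approaching to y -42.

Request:
play_rows:
  xyz:
    - [-0.4, 0.05, 0.1]
    - [-0.6, 0, 0]
    - [-0.6, 0, 0]
    - [-0.6, 0, 0]
    - [-0.5, 0, 0]
    - [-0.3, 0, 0]
    - [-0.2, 0, 0]
    - [0, 0, 0]
    - [0, 0, 0]
  rot:
    - [0, 0, 0]
    - [0, 0, 0]
    - [0, 0, 0]
    - [0, 0, 0]
    - [0, 0, 0]
    - [0, 0, 0]
    - [0, 0, 0]
    - [0, 0, 0]
    - [0, 0, 0]
  fingers: [0, 0, 0, 0, 0, 0, 0, 0, 0]

```text
time: 11.25
tcp_pos: [0.5437, 0.1523, 0.1862]
tool_rot: [3.142, -0.0, -1.869]
force: [-0.9, 0.7, -1.8]
finger_gap: 0.0133
```

```bash
python3 hk.py -35 -29 0.187;python3 look.py pics/l2.png
```

```text
tcp in hook [-35.2 -42.9] loop z rel hook -0.8
F hook axes -1.08 0.39 -1.79
t 11.25 tcp [0.5437 0.1523 0.1862] rot [ 3.1415e+00 -3.0000e-04 -1.8690e+00] F [-0.92  0.69 -1.79] gap 0.0133
rot first (deg, tool) [ 0.   -0.02 -0.01]
shift cm in old tool [-1.39 -0.02 -0.08]  after rot [-1.39 -0.02 -0.08]
```

View pics/l2.png

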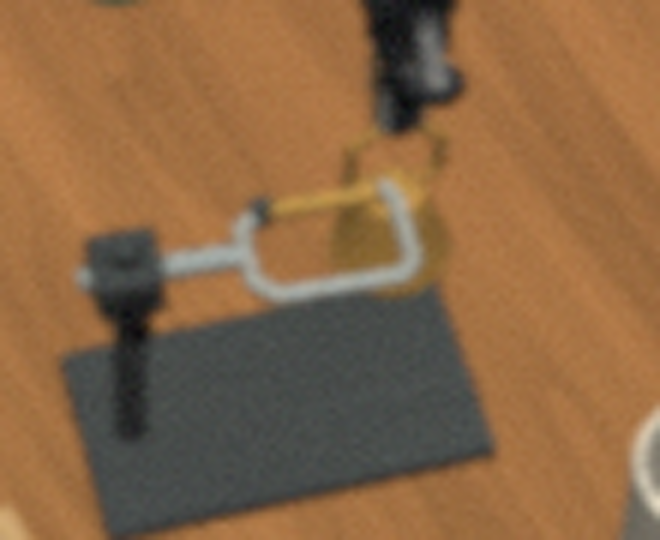

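Leg at (350,165) and nose at (385,185), so the leg lines up with the gate about 12 mm from its tip. Advancing gently.

Request:
play_rows:
  xyz:
    - [-0.2, 0, -0.05]
    - [-0.2, 0, 0]
    - [-0.2, 0, 0]
    - [-0.2, 0, 0]
    - [-0.1, 0, 0]
    - [0, 0, 0]
  rot:
    - [0, 0, 0]
    - [0, 0, 0]
    - [0, 0, 0]
    - [0, 0, 0]
    - [0, 0, 0]
    - [0, 0, 0]
  fingers: [0, 0, 0, 0, 0, 0]

```text
time: 11.9
tcp_pos: [0.5464, 0.1613, 0.1867]
tool_rot: [3.142, 0.0, -1.869]
force: [-0.6, 0.3, -2.1]
finger_gap: 0.0132
```

Request:
play_rows:
  xyz:
    - [-0.1, 0, 0]
    - [-0.1, 0, 0]
    - [0, 0, 0]
  rot:
    - [0, 0, 0]
    - [0, 0, 0]
    - [0, 0, 0]
  fingers: [0, 0, 0]

```text
time: 12.2
tcp_pos: [0.547, 0.1632, 0.1868]
tool_rot: [-3.142, 0.0, -1.869]
force: [0.2, -0.2, -2.0]
finger_gap: 0.0135
```

Request:
play_rows:
  xyz:
    - [-0.1, 0, 0]
    - [-0.1, 0, 0]
    - [0, 0, 0]
  rot:
    - [0, 0, 0]
    - [0, 0, 0]
    - [0, 0, 0]
  fingers: [0, 0, 0]

```text
time: 12.5
tcp_pos: [0.5476, 0.1649, 0.1867]
tool_rot: [3.142, -0.0, -1.869]
force: [-0.1, -0.0, -1.0]
finger_gap: 0.0138
```

```bash
python3 hk.py -35 -29 0.187;python3 look.py pics/l3.png
```

```text
tcp in hook [-35.3 -29.7] loop z rel hook -0.3
F hook axes -0.08 -0.05 -1.03
t 12.5 tcp [0.5476 0.1649 0.1867] rot [ 3.1415e+00 -2.0000e-04 -1.8687e+00] F [-0.09 -0.02 -1.03] gap 0.0138
rot first (deg, tool) [ 0.   -0.01  0.01]
shift cm in old tool [-0.07 -0.03 -0.03]  after rot [-0.07 -0.03 -0.03]
```

View pics/l3.png

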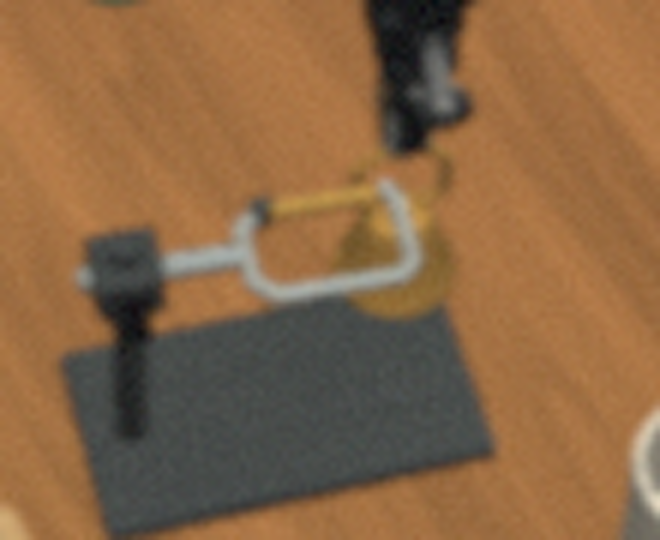

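Request:
play_rows:
  xyz:
    - [-0.1, 0, 0]
    - [-0.1, 0, 0]
    - [0, 0, 0]
  rot:
    - [0, 0, 0]
    - [0, 0, 0]
    - [0, 0, 0]
  fingers: [0, 0, 0]

```text
time: 12.85
tcp_pos: [0.548, 0.1667, 0.1867]
tool_rot: [3.141, -0.001, -1.869]
force: [-0.4, -1.2, -1.1]
finger_gap: 0.0132
```

Request:
play_rows:
  xyz:
    - [-0.1, 0, 0]
    - [-0.1, 0, 0]
    - [0, 0, 0]
  rot:
    - [0, 0, 0]
    - [0, 0, 0]
    - [0, 0, 0]
  fingers: [0, 0, 0]

```text
time: 13.15
tcp_pos: [0.5487, 0.1688, 0.1867]
tool_rot: [3.141, -0.0, -1.869]
force: [-1.1, -1.0, -1.1]
finger_gap: 0.0137
```

Request:
play_rows:
  xyz:
    - [-0.1, 0, 0]
    - [-0.1, 0, 0]
    - [0, 0, 0]
  rot:
    - [0, 0, 0]
    - [0, 0, 0]
    - [0, 0, 0]
  fingers: [0, 0, 0]

```text
time: 13.45
tcp_pos: [0.5493, 0.1708, 0.1867]
tool_rot: [3.141, -0.0, -1.869]
force: [-1.4, -1.5, -2.1]
finger_gap: 0.0136
```

```bash
python3 hk.py -35 -29 0.187;python3 look.py pics/l4.png
```

```text
tcp in hook [-35.4 -23.6] loop z rel hook -0.3
F hook axes -0.89 -1.79 -2.07
t 13.45 tcp [0.5493 0.1708 0.1867] rot [ 3.1414e+00 -1.0000e-04 -1.8686e+00] F [-1.38 -1.45 -2.07] gap 0.0136
rot first (deg, tool) [ 0.01 -0.    0.01]
shift cm in old tool [ 0.54 -0.04 -0.03]  after rot [ 0.54 -0.04 -0.03]
```

View pics/l4.png

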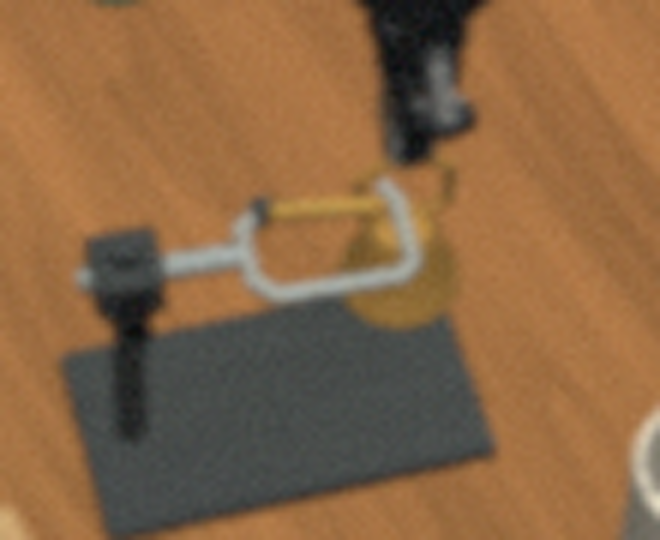

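Gate contact was felt at about y -29 with about 1.8 N, and the gate is visibly swinging in (its tip is now at (375,207), off the nose). Pushing on to y ≈ +10.

Request:
play_rows:
  xyz:
    - [-0.2, 0, 0]
    - [-0.2, 0, 0]
    - [-0.2, 0, 0]
    - [-0.2, 0, 0]
    - [-0.2, 0, 0]
    - [-0.2, 0, 0]
    - [-0.2, 0, 0]
    - [0, 0, 0]
  rot:
    - [0, 0, 0]
    - [0, 0, 0]
    - [0, 0, 0]
    - [0, 0, 0]
    - [0, 0, 0]
    - [0, 0, 0]
    - [0, 0, 0]
    - [0, 0, 0]
  fingers: [0, 0, 0, 0, 0, 0, 0, 0]

```text
time: 14.3
tcp_pos: [0.5534, 0.1843, 0.1867]
tool_rot: [3.141, -0.0, -1.869]
force: [-0.8, -3.2, -1.1]
finger_gap: 0.0133
```

Request:
play_rows:
  xyz:
    - [-0.2, 0, 0]
    - [-0.2, 0, 0]
    - [-0.2, 0, 0]
    - [-0.2, 0, 0]
    - [-0.2, 0, 0]
    - [0, 0, 0]
  rot:
    - [0, 0, 0]
    - [0, 0, 0]
    - [0, 0, 0]
    - [0, 0, 0]
    - [0, 0, 0]
    - [0, 0, 0]
  fingers: [0, 0, 0, 0, 0, 0]

```text
time: 14.9
tcp_pos: [0.5561, 0.1942, 0.1867]
tool_rot: [3.141, 0.0, -1.868]
force: [-1.6, -3.3, -1.9]
finger_gap: 0.0133
```

```bash
python3 hk.py -35 10 0.187;python3 look.py pics/l5.png
```

```text
tcp in hook [-35.7   0.7] loop z rel hook -0.3
F hook axes -0.61 -3.6 -1.95
t 14.9 tcp [0.5561 0.1942 0.1867] rot [ 3.1409e+00  1.0000e-04 -1.8683e+00] F [-1.64 -3.26 -1.95] gap 0.0133
rot first (deg, tool) [0.04 0.01 0.03]
shift cm in old tool [-0.93 -0.07 -0.03]  after rot [-0.93 -0.07 -0.03]
```

View pics/l5.png

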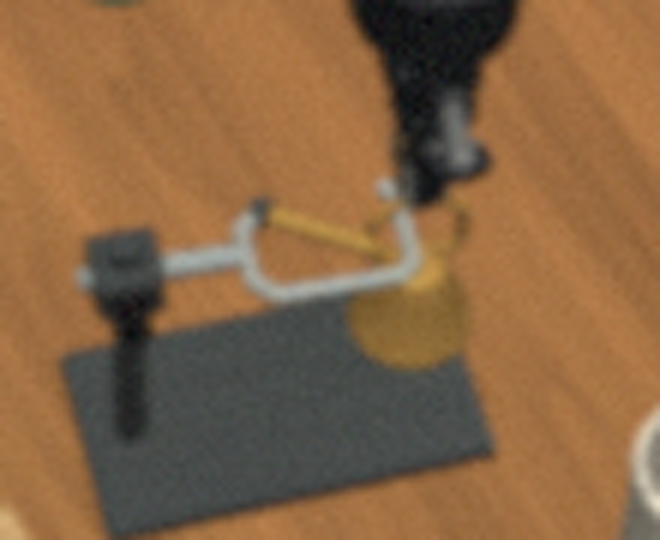

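The near leg is inside the eye with the gate open about 0.5 rad, at 3.6 N. Going 9 mm more to y ≈ +10.

Request:
play_rows:
  xyz:
    - [-0.2, 0, 0]
    - [-0.2, 0, 0]
    - [-0.2, 0, 0]
    - [-0.2, 0, 0]
    - [-0.15, 0, 0]
    - [0, 0, 0]
  rot:
    - [0, 0, 0]
    - [0, 0, 0]
    - [0, 0, 0]
    - [0, 0, 0]
    - [0, 0, 0]
    - [0, 0, 0]
  fingers: [0, 0, 0, 0, 0, 0]

```text
time: 15.55
tcp_pos: [0.5583, 0.2043, 0.1866]
tool_rot: [3.14, 0.001, -1.868]
force: [-4.8, 0.4, -2.1]
finger_gap: 0.0135
```

Request:
play_rows:
  xyz:
    - [0, 0.1, 0]
    - [0, 0.1, 0]
    - [0, 0.1, 0]
    - [0, 0.1, 0]
    - [0, 0, 0]
  rot:
    - [0, 0, 0]
    - [0, 0, 0]
    - [0, 0, 0]
    - [0, 0, 0]
    - [0, 0, 0]
  fingers: [0, 0, 0, 0, 0]

```text
time: 16.05
tcp_pos: [0.5566, 0.2041, 0.1874]
tool_rot: [-3.139, 0.002, -1.869]
force: [-0.3, -0.3, -1.8]
finger_gap: 0.0132
```

```bash
python3 hk.py -45 10 0.187;python3 look.py pics/l6.png
```

```text
tcp in hook [-38.1  10.3] loop z rel hook 0.4
F hook axes -0.23 -0.44 -1.77
t 16.05 tcp [0.5566 0.2041 0.1874] rot [-3.139e+00  1.700e-03 -1.869e+00] F [-0.35 -0.35 -1.77] gap 0.0132
rot first (deg, tool) [-0.15  0.1  -0.01]
shift cm in old tool [0.03 0.69 0.04]  after rot [0.03 0.69 0.04]
```

View pics/l6.png

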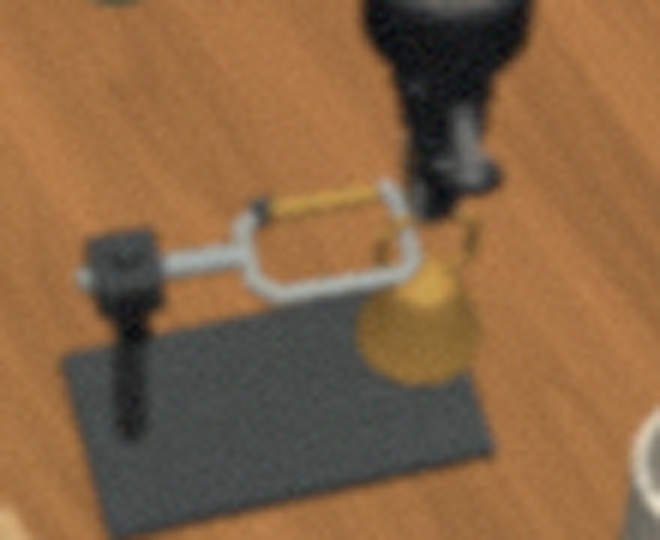

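The gate has snapped shut (brass bar straight to the nose at (385,190)) with the near leg inside the eye (380,240). Now backing toward the shut gate for the tug.

Request:
play_rows:
  xyz:
    - [0.2, 0, 0]
    - [0.3, 0, 0]
    - [0.3, 0, 0]
    - [0.3, 0, 0]
    - [0.3, 0, 0]
    - [0.3, 0, 0]
    - [0.2, 0, 0]
    - [0.1, 0, 0]
    - [0, 0, 0]
  rot:
    - [-0.1, 0.1, 0]
    - [0, 0, 0]
    - [0, 0, 0]
    - [0, 0, 0]
    - [0, 0, 0]
    - [0, 0, 0]
    - [0, 0, 0]
    - [0, 0, 0]
    - [0, 0, 0]
  fingers: [0, 0, 0, 0, 0, 0, 0, 0, 0]

```text
time: 17.0
tcp_pos: [0.5495, 0.1846, 0.1868]
tool_rot: [3.14, -0.002, -1.869]
force: [-0.3, 0.1, -2.1]
finger_gap: 0.0133
```

Request:
play_rows:
  xyz:
    - [0.1, 0, 0]
    - [0.1, 0, 0]
    - [0, 0, 0]
  rot:
    - [0, 0, 0]
    - [0, 0, 0]
    - [0, 0, 0]
  fingers: [0, 0, 0]

```text
time: 17.3
tcp_pos: [0.5489, 0.1827, 0.1868]
tool_rot: [3.14, -0.002, -1.869]
force: [-0.3, -0.3, -2.4]
finger_gap: 0.0137
```

```bash
python3 hk.py -38 -15 0.187
```

```text
tcp in hook [-39.2 -12.3] loop z rel hook -0.2
F hook axes -0.17 -0.38 -2.42
t 17.3 tcp [0.5489 0.1827 0.1868] rot [ 3.1398e+00 -1.9000e-03 -1.8689e+00] F [-0.27 -0.31 -2.42] gap 0.0137
rot first (deg, tool) [ 0.1  -0.11 -0.  ]
shift cm in old tool [ 0.27 -0.12 -0.02]  after rot [ 0.27 -0.12 -0.02]
```

Request:
play_rows:
  xyz:
    - [0.05, -0.05, 0]
    - [0.05, -0.05, 0]
    - [0, 0, 0]
  rot:
    - [0, 0, 0]
    - [0, 0, 0]
    - [0, 0, 0]
  fingers: [0, 0, 0]

```text
time: 17.6
tcp_pos: [0.5496, 0.1815, 0.1868]
tool_rot: [3.14, -0.002, -1.869]
force: [1.3, -0.4, -2.1]
finger_gap: 0.0133
```

Request:
play_rows:
  xyz:
    - [0.05, 0, 0]
    - [0, 0, 0]
  rot:
    - [0, 0, 0]
    - [0, 0, 0]
  fingers: [0, 0]

```text
time: 17.8
tcp_pos: [0.5494, 0.1811, 0.1867]
tool_rot: [3.14, -0.002, -1.869]
force: [-0.2, 0.8, -2.1]
finger_gap: 0.0134
```

Request:
play_rows:
  xyz:
    - [0.05, 0, 0]
    - [0, 0, 0]
  rot:
    - [0, 0, 0]
    - [0, 0, 0]
  fingers: [0, 0]

```text
time: 18.0
tcp_pos: [0.5492, 0.1805, 0.1868]
tool_rot: [3.14, -0.002, -1.869]
force: [0.8, -0.7, -2.2]
finger_gap: 0.0136
```

Request:
play_rows:
  xyz:
    - [0.05, 0, 0]
    - [0, 0, 0]
  rot:
    - [0, 0, 0]
    - [0, 0, 0]
  fingers: [0, 0]

```text
time: 18.2
tcp_pos: [0.5491, 0.1801, 0.1868]
tool_rot: [3.14, -0.002, -1.869]
force: [-0.1, 0.1, -1.3]
finger_gap: 0.0132
```

Request:
play_rows:
  xyz:
    - [0.05, 0, 0]
    - [0, 0, 0]
  rot:
    - [0, 0, 0]
    - [0, 0, 0]
  fingers: [0, 0]

```text
time: 18.4
tcp_pos: [0.549, 0.1798, 0.1868]
tool_rot: [3.14, -0.001, -1.869]
force: [-0.4, 0.5, -2.3]
finger_gap: 0.0135
```

Request:
play_rows:
  xyz:
    - [0.05, 0, 0]
    - [0, 0, 0]
  rot:
    - [0, 0, 0]
    - [0, 0, 0]
  fingers: [0, 0]

```text
time: 18.6
tcp_pos: [0.5489, 0.1797, 0.1869]
tool_rot: [3.14, -0.001, -1.868]
force: [0.4, 1.6, -2.3]
finger_gap: 0.013
```

Request:
play_rows:
  xyz:
    - [0.05, 0, 0]
    - [0, 0, 0]
  rot:
    - [0, 0, 0]
    - [0, 0, 0]
  fingers: [0, 0]

```text
time: 18.8
tcp_pos: [0.5488, 0.1794, 0.1869]
tool_rot: [3.14, -0.001, -1.868]
force: [0.8, 3.1, -2.0]
finger_gap: 0.0133
```

Request:
play_rows:
  xyz:
    - [0.04, 0, 0]
    - [0, 0, 0]
  rot:
    - [0, 0, 0]
    - [0, 0, 0]
  fingers: [0, 0]

```text
time: 19.0
tcp_pos: [0.5488, 0.1792, 0.187]
tool_rot: [3.14, -0.0, -1.868]
force: [0.3, 4.1, -2.4]
finger_gap: 0.0134
```

```bash
python3 hk.py -38 -15 0.187
```

```text
tcp in hook [-38.3 -15.8] loop z rel hook 0.0
F hook axes -0.88 4.05 -2.38
t 19.0 tcp [0.5488 0.1792 0.187 ] rot [ 3.1404e+00 -3.0000e-04 -1.8683e+00] F [ 0.34  4.13 -2.38] gap 0.0134
rot first (deg, tool) [ 0.07 -0.02  0.03]
shift cm in old tool [-0.08 -0.03  0.  ]  after rot [-0.08 -0.03  0.  ]
```

Request:
play_rows:
  xyz:
    - [0.04, 0, 0]
    - [0, 0, 0]
  rot:
    - [0, 0, 0]
    - [0, 0, 0]
  fingers: [0, 0]

```text
time: 19.2
tcp_pos: [0.5487, 0.179, 0.1871]
tool_rot: [3.14, 0.0, -1.868]
force: [2.9, 4.9, -3.3]
finger_gap: 0.0137
```

Request:
play_rows:
  xyz:
    - [0.02, 0, 0]
    - [0, 0, 0]
  rot:
    - [0, 0, 0]
    - [0, 0, 0]
  fingers: [0, 0]

```text
time: 19.4
tcp_pos: [0.5487, 0.179, 0.1871]
tool_rot: [3.141, 0.0, -1.868]
force: [1.3, 5.3, -2.7]
finger_gap: 0.0137
```

Request:
play_rows:
  xyz:
    - [0, 0, 0]
    - [0, 0, 0]
    - [0, 0, 0]
  rot:
    - [0, 0, 0]
    - [0, 0, 0]
    - [0, 0, 0]
  fingers: [0, 0, 0]

```text
time: 19.7
tcp_pos: [0.5487, 0.179, 0.1871]
tool_rot: [3.141, 0.0, -1.868]
force: [2.0, 5.2, -2.8]
finger_gap: 0.0135
```

```bash
python3 hk.py -38 -15 0.187
```

```text
tcp in hook [-38.3 -16. ] loop z rel hook 0.1
F hook axes 0.35 5.59 -2.85
t 19.7 tcp [0.5487 0.179  0.1871] rot [ 3.1405e+00  3.0000e-04 -1.8680e+00] F [ 1.98  5.24 -2.85] gap 0.0135
rot first (deg, tool) [0.06 0.02 0.04]
shift cm in old tool [-0.1  -0.03  0.01]  after rot [-0.1  -0.03  0.01]
```

Holding at about 5.6 N for over a second.

Request:
play_rows:
  xyz:
    - [0.01, 0, 0]
    - [0, 0, 0]
    - [0, 0, 0]
    - [0, 0, 0]
    - [0, 0, 0]
    - [0, 0, 0]
  rot:
    - [0, 0, 0]
    - [0, 0, 0]
    - [0, 0, 0]
    - [0, 0, 0]
    - [0, 0, 0]
    - [0, 0, 0]
  fingers: [0, 0, 0, 0, 0, 0]

```text
time: 20.3
tcp_pos: [0.5487, 0.1789, 0.1871]
tool_rot: [3.141, 0.0, -1.868]
force: [2.5, 5.1, -4.1]
finger_gap: 0.0134
```

Request:
play_rows:
  xyz:
    - [0, 0, 0]
    - [0, 0, 0]
    - [0, 0, 0]
    - [0, 0, 0]
    - [0, 0, 0]
    - [0, 0, 0]
  rot:
    - [0, 0, 0]
    - [0, 0, 0]
    - [0, 0, 0]
    - [0, 0, 0]
    - [0, 0, 0]
    - [0, 0, 0]
  fingers: [0, 0, 0, 0, 0, 0]

```text
time: 20.9
tcp_pos: [0.5487, 0.1789, 0.1871]
tool_rot: [3.141, 0.0, -1.868]
force: [2.5, 5.2, -1.7]
finger_gap: 0.0136
```

```bash
python3 hk.py -38 -15 0.187;python3 look.py pics/l7.png
```

```text
tcp in hook [-38.3 -16. ] loop z rel hook 0.1
F hook axes 0.91 5.67 -1.74
t 20.9 tcp [0.5487 0.1789 0.1871] rot [ 3.1405e+00  4.0000e-04 -1.8680e+00] F [ 2.53  5.15 -1.74] gap 0.0136
rot first (deg, tool) [0.06 0.02 0.05]
shift cm in old tool [-0.1  -0.03  0.01]  after rot [-0.1  -0.03  0.01]
```

View pics/l7.png

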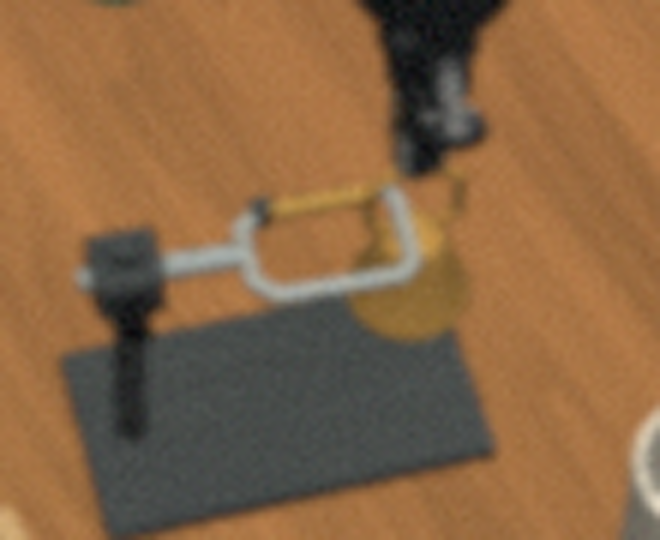

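The shut gate held about 5.7 N for over a second. Backing off to y≈0, then feeling the end bar to centre on it.

Request:
play_rows:
  xyz:
    - [-0.1, 0, 0]
    - [-0.2, 0, 0]
    - [-0.3, 0, 0]
    - [-0.3, 0, 0]
    - [-0.3, 0, 0]
    - [-0.3, 0, 0]
    - [-0.2, 0, 0]
    - [-0.1, 0, 0]
    - [0, 0.1, 0]
    - [0, 0.1, 0]
    - [0, 0, 0]
  rot:
    - [0, 0, 0]
    - [0, 0, 0]
    - [0, 0, 0]
    - [0, 0, 0]
    - [0, 0, 0]
    - [0, 0, 0]
    - [0, 0, 0]
    - [0, 0, 0]
    - [0, 0, 0]
    - [0, 0, 0]
    - [0, 0, 0]
  fingers: [0, 0, 0, 0, 0, 0, 0, 0, 0, 0, 0]

```text
time: 22.05
tcp_pos: [0.5515, 0.1954, 0.1868]
tool_rot: [3.14, -0.002, -1.869]
force: [0.0, 0.4, -1.7]
finger_gap: 0.0137
```

Request:
play_rows:
  xyz:
    - [0, 0.1, 0]
    - [0, 0.05, 0]
    - [0, 0, 0]
  rot:
    - [0, 0, 0]
    - [0, 0, 0]
    - [0, 0, 0]
  fingers: [0, 0, 0]

```text
time: 22.35
tcp_pos: [0.5502, 0.1959, 0.1868]
tool_rot: [3.14, -0.002, -1.869]
force: [-0.3, -0.2, -1.4]
finger_gap: 0.0131
```

Request:
play_rows:
  xyz:
    - [0, 0.1, 0]
    - [0, 0, 0]
  rot:
    - [0, 0, 0]
    - [0, 0, 0]
  fingers: [0, 0]

```text
time: 22.55
tcp_pos: [0.5492, 0.1962, 0.1868]
tool_rot: [3.14, -0.002, -1.869]
force: [-0.1, -0.1, -1.2]
finger_gap: 0.0136
```

```bash
python3 hk.py -38 0 0.187
```

```text
tcp in hook [-42.9   0.7] loop z rel hook -0.2
F hook axes -0.07 -0.12 -1.17
t 22.55 tcp [0.5492 0.1962 0.1868] rot [ 3.1398e+00 -1.8000e-03 -1.8687e+00] F [-0.1  -0.1  -1.17] gap 0.0136
rot first (deg, tool) [ 0.1 -0.1  0. ]
shift cm in old tool [ 0.07 -0.49 -0.02]  after rot [ 0.07 -0.49 -0.02]
```

Request:
play_rows:
  xyz:
    - [0, 0.08, 0]
    - [0, 0, 0]
  rot:
    - [0, 0, 0]
    - [0, 0, 0]
  fingers: [0, 0]

```text
time: 22.75
tcp_pos: [0.5484, 0.1965, 0.1868]
tool_rot: [3.14, -0.002, -1.869]
force: [-0.4, 0.7, -2.1]
finger_gap: 0.0132
```

Request:
play_rows:
  xyz:
    - [0, 0.08, 0]
    - [0, 0, 0]
  rot:
    - [0, 0, 0]
    - [0, 0, 0]
  fingers: [0, 0]

```text
time: 22.95
tcp_pos: [0.5478, 0.1967, 0.1868]
tool_rot: [3.14, -0.002, -1.869]
force: [-0.9, 0.9, -1.7]
finger_gap: 0.0134
```

Request:
play_rows:
  xyz:
    - [0, 0.08, 0]
    - [0, 0, 0]
  rot:
    - [0, 0, 0]
    - [0, 0, 0]
  fingers: [0, 0]

```text
time: 23.15
tcp_pos: [0.5474, 0.1967, 0.1869]
tool_rot: [3.141, -0.002, -1.869]
force: [1.3, -0.6, -1.7]
finger_gap: 0.0133
```

```bash
python3 hk.py -38 0 0.187
```

```text
tcp in hook [-44.7   0.6] loop z rel hook -0.1
F hook axes 1.44 -0.15 -1.67
t 23.15 tcp [0.5474 0.1967 0.1869] rot [ 3.1407e+00 -1.6000e-03 -1.8690e+00] F [ 1.33 -0.57 -1.67] gap 0.0133
rot first (deg, tool) [ 0.05 -0.09 -0.01]
shift cm in old tool [ 0.06 -0.67 -0.01]  after rot [ 0.06 -0.67 -0.01]
```

The end bar was felt at -44.7 against -45 expected, so my hook fit holds. Centring, then lowering.

Request:
play_rows:
  xyz:
    - [0, -0.2, 0]
    - [0, -0.3, 0]
    - [0, -0.4, 0]
    - [0, -0.3, 0]
    - [0, -0.2, 0]
    - [0, -0.15, 0]
    - [0, 0, 0.2]
    - [0, 0, 0.3]
    - [0, 0, 0.3]
    - [0, 0, 0.3]
    - [0, 0, 0.2]
    - [0, 0, 0.1]
    - [0, 0, 0]
    - [0, 0, 0]
  rot:
    - [0, 0, 0]
    - [0, 0, 0]
    - [0, 0, 0]
    - [0, 0, 0]
    - [0, 0, 0]
    - [0, 0, 0]
    - [0, 0, 0]
    - [0, 0, 0]
    - [0, 0, 0]
    - [0, 0, 0]
    - [0, 0, 0]
    - [0, 0, 0]
    - [0, 0, 0]
    - [0, 0, 0]
  fingers: [0, 0, 0, 0, 0, 0, 0, 0, 0, 0, 0, 0, 0, 0]

```text
time: 24.55
tcp_pos: [0.5619, 0.1923, 0.1728]
tool_rot: [3.14, -0.002, -1.869]
force: [1.2, 0.6, -2.4]
finger_gap: 0.0134
```

```bash
python3 hk.py -30 0 0.17;python3 look.py pics/l8.png
```

```text
tcp in hook [-29.6   0.7] loop z rel hook -14.2
F hook axes 0.94 0.92 -2.35
t 24.55 tcp [0.5619 0.1923 0.1728] rot [ 3.1400e+00 -1.7000e-03 -1.8688e+00] F [ 1.16  0.6  -2.35] gap 0.0134
rot first (deg, tool) [ 0.09 -0.1  -0.  ]
shift cm in old tool [0.07 0.04 0.28]  after rot [0.07 0.04 0.28]
```

View pics/l8.png

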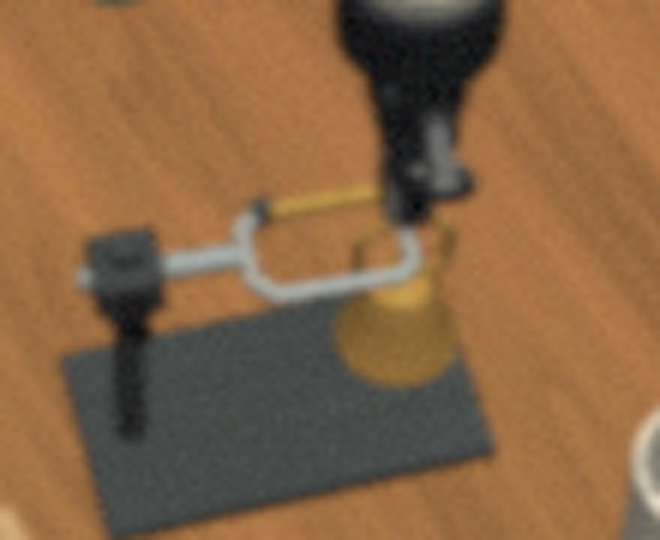

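The end bar (408,245) lies between the legs (357 and 447) with the gate shut. Lowering in fine steps.

Request:
play_rows:
  xyz:
    - [0, 0, 0.05]
    - [0, 0, 0.05]
    - [0, 0, 0.05]
    - [0, 0, 0]
  rot:
    - [0, 0, 0]
    - [0, 0, 0]
    - [0, 0, 0]
    - [0, 0, 0]
  fingers: [0, 0, 0, 0]

```text
time: 25.0
tcp_pos: [0.5618, 0.1923, 0.1712]
tool_rot: [3.14, -0.002, -1.869]
force: [-0.2, -0.4, -1.5]
finger_gap: 0.0134
```

Request:
play_rows:
  xyz:
    - [0, 0, 0.05]
    - [0, 0, 0.05]
    - [0, 0, 0]
  rot:
    - [0, 0, 0]
    - [0, 0, 0]
    - [0, 0, 0]
  fingers: [0, 0, 0]

```text
time: 25.3
tcp_pos: [0.5617, 0.1923, 0.1702]
tool_rot: [3.14, -0.002, -1.869]
force: [0.3, 0.9, -2.5]
finger_gap: 0.0132
```

Request:
play_rows:
  xyz:
    - [0, 0, 0.05]
    - [0, 0, 0]
  rot:
    - [0, 0, 0]
    - [0, 0, 0]
  fingers: [0, 0]

```text
time: 25.5
tcp_pos: [0.5618, 0.1923, 0.1698]
tool_rot: [3.14, -0.002, -1.869]
force: [0.3, -0.4, -0.7]
finger_gap: 0.0132
```

Request:
play_rows:
  xyz:
    - [0, 0, 0.05]
    - [0, 0, 0]
  rot:
    - [0, 0, 0]
    - [0, 0, 0]
  fingers: [0, 0]

```text
time: 25.7
tcp_pos: [0.5618, 0.1924, 0.1694]
tool_rot: [3.14, -0.002, -1.869]
force: [-0.1, 0.7, -1.1]
finger_gap: 0.0133
```

Request:
play_rows:
  xyz:
    - [0, 0, 0.04]
    - [0, 0, 0]
  rot:
    - [0, 0, 0]
    - [0, 0, 0]
  fingers: [0, 0]

```text
time: 25.9
tcp_pos: [0.5619, 0.1924, 0.1691]
tool_rot: [3.14, -0.002, -1.869]
force: [-1.2, -0.5, 0.3]
finger_gap: 0.0133
```

Request:
play_rows:
  xyz:
    - [0, 0, 0.04]
    - [0, 0, 0]
  rot:
    - [0, 0, 0]
    - [0, 0, 0]
  fingers: [0, 0]

```text
time: 26.1
tcp_pos: [0.5619, 0.1924, 0.1687]
tool_rot: [3.14, -0.002, -1.869]
force: [-1.7, -0.5, 2.4]
finger_gap: 0.0133
```

Request:
play_rows:
  xyz:
    - [0, 0, 0]
    - [0, 0, 0]
  rot:
    - [0, 0, 0]
    - [0, 0, 0]
  fingers: [0, 0]

```text
time: 26.3
tcp_pos: [0.562, 0.1924, 0.1687]
tool_rot: [3.14, -0.002, -1.869]
force: [-1.2, -0.2, 2.0]
finger_gap: 0.0133
```

The peak rests on the bar at z 0.1693. Easing the load up a little and releasing gradually.

Request:
play_rows:
  xyz:
    - [0, 0, -0.04]
    - [0, 0, 0]
    - [0, 0, 0]
  rot:
    - [0, 0, 0]
    - [0, 0, 0]
    - [0, 0, 0]
  fingers: [0, 0, 0]
  grip_force: 20

```text
time: 26.6
tcp_pos: [0.5619, 0.1924, 0.1688]
tool_rot: [3.14, -0.002, -1.869]
force: [0.2, -0.3, 1.7]
finger_gap: 0.0132
```

Request:
play_rows:
  xyz:
    - [0, 0, 0]
    - [0, 0, 0]
    - [0, 0, 0]
    - [0, 0, 0]
    - [0, 0, 0]
    - [0, 0, 0]
    - [0, 0, 0]
    - [0, 0, 0]
    - [0, 0, 0]
    - [0, 0, 0]
  rot:
    - [0, 0, 0]
    - [0, 0, 0]
    - [0, 0, 0]
    - [0, 0, 0]
    - [0, 0, 0]
    - [0, 0, 0]
    - [0, 0, 0]
    - [0, 0, 0]
    - [0, 0, 0]
    - [0, 0, 0]
  fingers: [15, 17, 18, 19, 20, 21, 22, 24, 26, 28]

```text
time: 27.6
tcp_pos: [0.5618, 0.1923, 0.1689]
tool_rot: [3.14, -0.002, -1.869]
force: [0.3, 0.1, -0.0]
finger_gap: 0.0241
```

```bash
python3 hk.py -30 0 0.17;python3 look.py pics/l9.png
```

```text
tcp in hook [-29.7   0.6] loop z rel hook -18.1
F hook axes 0.26 0.16 -0.03
t 27.6 tcp [0.5618 0.1923 0.1689] rot [ 3.1398e+00 -1.8000e-03 -1.8688e+00] F [ 0.3   0.07 -0.03] gap 0.0241
rot first (deg, tool) [ 0.1 -0.1 -0. ]
shift cm in old tool [ 0.06  0.03 -0.11]  after rot [ 0.06  0.03 -0.11]
```

View pics/l9.png

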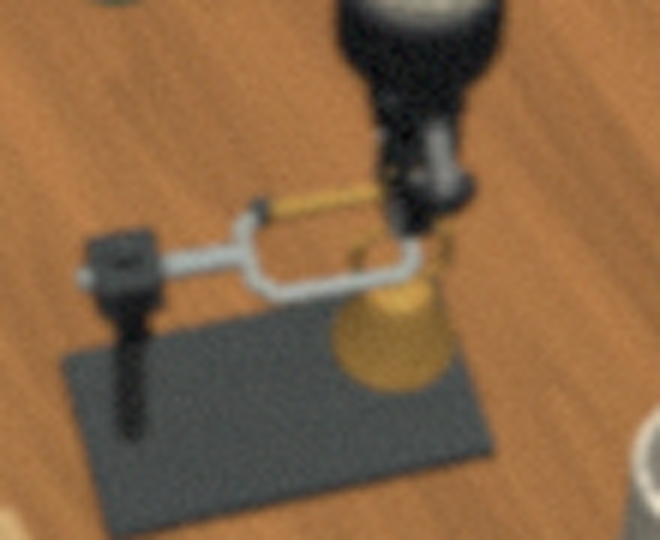

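The bell hangs freely and upright, with zero tool force. Opening further and withdrawing straight up.

Request:
play_rows:
  xyz:
    - [0, 0, 0]
    - [0, 0, 0]
    - [0, 0, 0]
    - [0, 0, 0]
    - [0, 0, -0.3]
    - [0, 0, -0.6]
    - [0, 0, -1]
    - [0, 0, -1]
    - [0, 0, -1]
    - [0, 0, -1.5]
    - [0, 0, -2]
    - [0, 0, -2]
    - [0, 0, -2]
    - [0, 0, -2]
    - [0, 0, -2]
    - [0, 0, -1]
    - [0, 0, 0]
    - [0, 0, 0]
  rot:
    - [0, 0, 0]
    - [0, 0, 0]
    - [0, 0, 0]
    - [0, 0, 0]
    - [0, 0, 0]
    - [0, 0, 0]
    - [0, 0, 0]
    - [0, 0, 0]
    - [0, 0, 0]
    - [0, 0, 0]
    - [0, 0, 0]
    - [0, 0, 0]
    - [0, 0, 0]
    - [0, 0, 0]
    - [0, 0, 0]
    - [0, 0, 0]
    - [0, 0, 0]
    - [0, 0, 0]
  fingers: [33, 38, 44, 50, 50, 50, 50, 50, 50, 50, 50, 50, 50, 50, 50, 50, 50, 50]

```text
time: 29.45
tcp_pos: [0.5619, 0.1923, 0.3324]
tool_rot: [3.139, -0.002, -1.869]
force: [-0.1, 0.3, -1.0]
finger_gap: 0.0427
```

```bash
python3 hk.py -30 0 0.3;python3 look.py pics/l10.png
```

```text
tcp in hook [-29.6   0.7] loop z rel hook 145.4
F hook axes -0.16 0.25 -0.99
t 29.45 tcp [0.5619 0.1923 0.3324] rot [ 3.1394e+00 -2.3000e-03 -1.8688e+00] F [-0.08  0.29 -0.99] gap 0.0427
rot first (deg, tool) [ 0.13 -0.13  0.  ]
shift cm in old tool [0.06 0.03 3.24]  after rot [0.07 0.04 3.24]
```

View pics/l10.png

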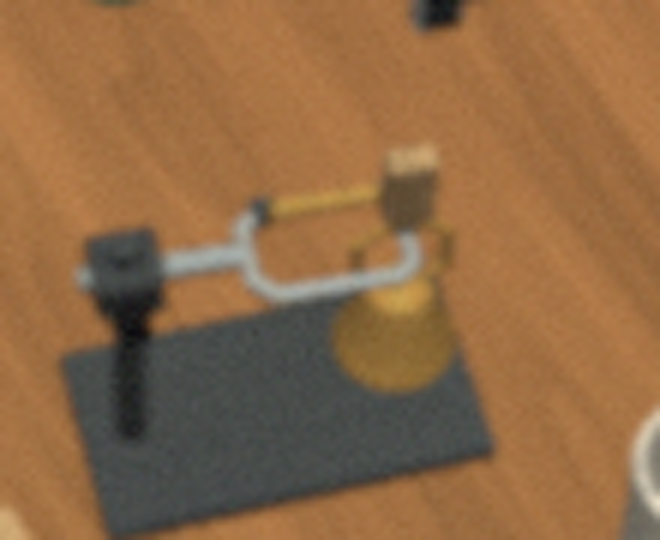

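The bell hangs upright on the end bar with the gate shut and the gripper clear. I'll wait for it to settle, compare pictures, then hand in.

Request:
play_rows:
  xyz:
    - [0, 0, 0]
    - [0, 0, 0]
    - [0, 0, 0]
    - [0, 0, 0]
    - [0, 0, 0]
    - [0, 0, 0]
    - [0, 0, 0]
    - [0, 0, 0]
    - [0, 0, 0]
    - [0, 0, 0]
    - [0, 0, 0]
    - [0, 0, 0]
    - [0, 0, 0]
    - [0, 0, 0]
    - [0, 0, 0]
    - [0, 0, 0]
    - [0, 0, 0]
    - [0, 0, 0]
    - [0, 0, 0]
    - [0, 0, 0]
  rot:
    - [0, 0, 0]
    - [0, 0, 0]
    - [0, 0, 0]
    - [0, 0, 0]
    - [0, 0, 0]
    - [0, 0, 0]
    - [0, 0, 0]
    - [0, 0, 0]
    - [0, 0, 0]
    - [0, 0, 0]
    - [0, 0, 0]
    - [0, 0, 0]
    - [0, 0, 0]
    - [0, 0, 0]
    - [0, 0, 0]
    - [0, 0, 0]
    - [0, 0, 0]
    - [0, 0, 0]
    - [0, 0, 0]
    - [0, 0, 0]
  fingers: [50, 50, 50, 50, 50, 50, 50, 50, 50, 50, 50, 50, 50, 50, 50, 50, 50, 50, 50, 50]

```text
time: 31.5
tcp_pos: [0.5622, 0.1925, 0.3328]
tool_rot: [3.14, -0.002, -1.869]
force: [0.1, -0.1, 0.3]
finger_gap: 0.0427
```

```bash
python3 - <<'E'
from h import *
L=[]
for i in range(4):
    L.append(r.get_image('scene'))
cv2.imwrite('pics/full.png',L[0])
z=np.s_[235:290,290:335]
print([round(cv2.phaseCorrelate(L[0][z].mean(2),l[z].mean(2))[0][k],3) for l in L[1:] for k in(0,1)])
s0=cv2.imread('pics/scene0.png')
d=np.abs(s0.astype(int)-L[0]).max(2); d=cv2.GaussianBlur(d.astype(np.float32),(0,0),2)
cv2.imwrite('pics/diff.png',np.clip(d*4,0,255))
a=cv2.resize(L[0],(560,420));cv2.imwrite('pics/fin.png',a)
E
python3 look.py pics/l11.png
```

```text
[0.551, 0.002, 0.579, -0.047, 0.57, -0.017][ WARN:0@4.031] global loadsave.cpp:1063 imwrite_ Unsupported depth image for selected encoder is fallbacked to CV_8U.
```

View pics/fin.png

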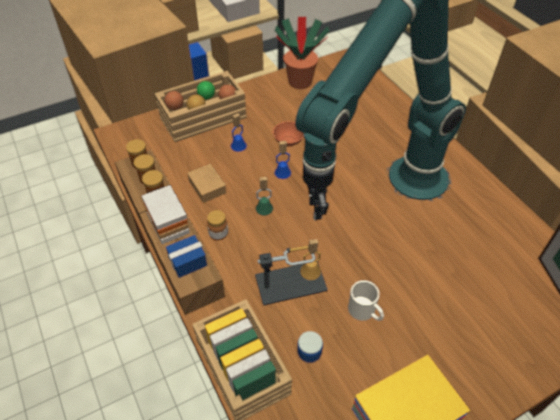

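View pics/l11.png

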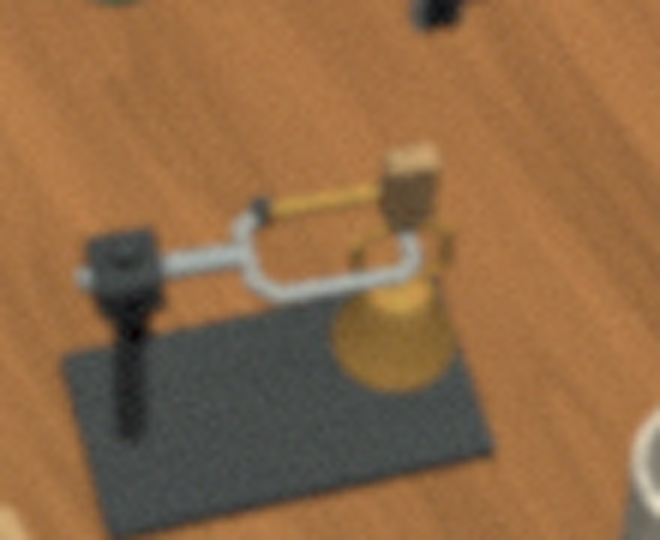

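The two close-ups 2 s apart agree: the bell is in the same place, upright, with the gate shut. Green bell, jar, box, mug, tin and bowl are where they were. Handing in.

```bash
python3 -c "
from bench import r
print(r.sign_off())"
```

```text
the job is handed in; nothing more can be done
None
```

The brass bell now hangs by its loop on the front end bar with the gate shut, and I handed the job in at about 32 s. The hand-in gave no verdict.

- **Insertion:** I gripped the bell by its handle. I pushed the near leg in through the gate at 2 to 4 N, with a brief reading of 4.8 N as the gate slipped off, and the picture showed it snapped shut.
- **Tug:** I tugged back against the shut gate at about 5.6 N for over 1 s, and it held.
- **Centring and release:** The leg met the end bar at -44.7 mm, against -45 expected from my camera fit. I centred on that, lowered until the peak took the weight, and let go.

**Last checks:**
- Two close-ups 2 s apart show the bell upright in the same place with the gate shut, and the gripper about 80 mm clear above it.
- By eye, the other goods look unmoved; I did not measure them.
- One check disagreed: an automatic image-shift test between pictures gave about 0.55 px sideways. The shift stayed constant rather than growing, so I took it as an artefact of the method and went by the matching close-ups.

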